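# Tool the filled seam of a sculpture's foot and weigh it down

### The job

The black drum has just been glued back on the octagonal foot of the sculpture: take the boxwood modelling tool from its block, draw its tip lightly and slowly (no more than about 3 cm a second) along the pale filled seam where the drum meets the foot, from one end to the other going clockwise seen from above, touching no other paint, and stand the tool back in its hole. Then weigh the drum down evenly while the glue sets: lay the cork disc on the middle of the drum, the plywood disc on the cork, and on that every steel weight on the bench in one upright stack, the widest at the bottom and the narrowest on top, everything centred on the drum. Leave the other things on the bench alone.

Things in the scene. Friction and masses are not known exactly. Their poses are not given: they have to be found in the camera images.
- foot: Fixed octagonal painted wooden foot: coral and ochre slab, 220 mm across flats, 30 mm high (top bevelled in to 200 mm), bearing a black octagonal drum 140 mm across flats, 35 mm high. Origin: centre of the underside, on the bench; z up; turned any way. The pale filled seam follows the base of three drum facets, which look along the foot's own +45, 0 and -45 degrees from its x axis.
- drum_top (a point): Centre of the drum's flat bare-wood top (a small dark plugged dowel hole marks it), 65 mm above the bench.
- seam_0 (a point): Start of the filled seam (its anticlockwise end seen from above): a point on the coral slab's top, 30 mm above the bench, 5 mm out from the drum's wall, at a corner of the octagon. The seam runs straight from each seam point to the next.
- seam_1 (a point): Seam point, middle of the first facet, 31 mm on from seam_0.
- seam_2 (a point): Seam point at the next corner of the octagon (a 45 degree bend).
- seam_3 (a point): Seam point, middle of the second facet.
- seam_4 (a point): Seam point at the next corner (a 45 degree bend).
- seam_5 (a point): Seam point, middle of the third facet.
- seam_6 (a point): Clockwise end of the filled seam, at a corner of the octagon. All seam points are 30 mm above the bench, 5 mm out from the wall.
- stylus: Boxwood modelling tool with a soft silicone tip, 130 mm long, 50 g, standing tip down in the tool block. Origin: the end of its tip when nothing presses on it; z runs up along the tool. A round shank 5 to 8 mm thick up to 50 mm above the origin, then a round handle 16 mm thick from 50 to 130 mm, whose flat shoulder rests on the block.
- tip (a point): The end of the tool's silicone tip, 4 mm wide. It lies at the tool's origin and yields along the tool when pressed: about 0.3 N for each mm, 6 mm at most.
- rack_hole (a point): Mouth of the tool's own hole, in the middle of the top of a fixed wooden tool block 60 x 170 x 55 mm (x, y, z of this point's frame), 55 mm above the bench. The hole is 12 mm wide and goes straight through; the tool stands with its origin 50 mm below this point. Other tools stick up 15 mm from the block 35 and 60 mm either side along y.
- pad: Cork disc, 70 mm wide, 6 mm thick, 20 g. Origin: its centre, 3 mm above its underside; z: its axis.
- board: Plywood disc, 70 mm wide, 10 mm thick, 40 g. Origin: its centre, 5 mm above its underside; z: its axis.
- weight_a: Flat steel disc weight, 66 mm wide, 14 mm thick, about 370 g; may be absent. Origin: its centre, 7 mm above its underside; z: its axis (either face may be up).
- weight_b: Flat steel disc weight, 58 mm wide, 14 mm thick, about 290 g; may be absent. Origin: its centre, 7 mm above its underside; z: its axis (either face may be up).
- weight_c: Flat steel disc weight, 50 mm wide, 14 mm thick, about 210 g; may be absent. Origin: its centre, 7 mm above its underside; z: its axis (either face may be up).
- weight_d: Flat steel disc weight, 42 mm wide, 14 mm thick, about 150 g; may be absent. Origin: its centre, 7 mm above its underside; z: its axis (either face may be up).
- pigment_jar: Small capped pigment jar, 36 mm wide, 45 mm high. A bystander: leave it alone. Origin: underside.
- glue_bottle: Capped amber glue bottle, 40 mm wide, 75 mm high. A bystander: leave it alone. Origin: underside.
- brush: Thin artist's brush, 150 mm long, 8 mm thick, lying flat. A bystander: leave it alone.
- dish: White china dish, 64 mm wide, 20 mm high. A bystander: leave it alone. Origin: underside.
- tape_roll: Roll of paper tape, 64 mm wide, 20 mm high, lying flat. A bystander: leave it alone. Origin: underside.
- wedge: Small wooden wedge, 50 x 22 x 12 mm, lying flat. A bystander: leave it alone. Origin: underside.
There are look-alikes about, which are no part of the job. Several things have the shape of the pad; the one meant has the colours described above.

How it is judged:
On the way, in this order (a step that is already met when the one before it is completed fails the run):
1. the tip of the modelling tool touches the seam at seam_0 (within 7 mm) (distance between tip and seam_0 below 0.007 m and contact force between stylus and foot above 0.05 N), for 0.05 s.
2. the tip of the modelling tool touches the seam at seam_1 (within 7 mm) (distance between tip and seam_1 below 0.007 m and contact force between stylus and foot above 0.05 N), for 0.05 s.
3. the tip of the modelling tool touches the seam at seam_2 (within 7 mm) (distance between tip and seam_2 below 0.007 m and contact force between stylus and foot above 0.05 N), for 0.05 s.
4. the tip of the modelling tool touches the seam at seam_3 (within 7 mm) (distance between tip and seam_3 below 0.007 m and contact force between stylus and foot above 0.05 N), for 0.05 s.
5. the tip of the modelling tool touches the seam at seam_4 (within 7 mm) (distance between tip and seam_4 below 0.007 m and contact force between stylus and foot above 0.05 N), for 0.05 s.
6. the tip of the modelling tool touches the seam at seam_5 (within 7 mm) (distance between tip and seam_5 below 0.007 m and contact force between stylus and foot above 0.05 N), for 0.05 s.
7. the tip of the modelling tool touches the seam at seam_6 (within 7 mm) (distance between tip and seam_6 below 0.007 m and contact force between stylus and foot above 0.05 N), for 0.05 s.
8. the modelling tool stands in its hole again, fully down and let go (horizontal distance between stylus and rack_hole below 0.006 m and z of stylus in the frame of rack_hole below -0.044 m and angle between stylus's own z axis and vertical below 0.1 rad and contact force between stylus and the fingers below 0.05 N), for 0.2 s.
9. the cork disc lies flat on the drum, centred within 8 mm (horizontal distance between pad and drum_top below 0.008 m and z of pad in the frame of drum_top between 0.001 and 0.005 m and angle between the z axis of pad and the z axis of foot, either way round below 0.08 rad), for 0.2 s.
10. the plywood disc lies flat on the cork, centred within 8 mm (all of step 9 and horizontal distance between board and drum_top below 0.008 m and z of board in the frame of drum_top between 0.0085 and 0.0135 m and angle between the z axis of board and the z axis of foot, either way round below 0.08 rad), for 0.2 s.
At the end, for the whole second after the job is handed in: The modelling tool stands fully down in its hole. On the drum's top lie the cork disc, on it the plywood disc, and on that all the steel weights that are there, in order from the widest at the bottom to the narrowest on top; every disc flat, at rest and centred on the drum within 8 mm (all of step 10 and horizontal distance between stylus and rack_hole below 0.006 m and z of stylus in the frame of rack_hole below -0.044 m and angle between stylus's own z axis and vertical below 0.1 rad and horizontal distance between each of weight_a, weight_b, weight_c, weight_d and drum_top below 0.008 m and z of each of weight_a, weight_b, weight_c, weight_d in the frame of drum_top above 0.02 m and angle between the z axis of each of weight_a, weight_b, weight_c, weight_d and the z axis of foot, either way round below 0.08 rad and linear speed of each of weight_a, weight_b, weight_c, weight_d, pad, board, stylus below 0.02 m/s and ((z of weight_b in the frame of weight_a above 0.011 m and angle between weight_a's own z axis and vertical below 0.2 rad) or (z of weight_b in the frame of weight_a below -0.011 m and angle between weight_a's own z axis and vertical above 2.9 rad)) and ((z of weight_c in the frame of weight_a above 0.011 m and angle between weight_a's own z axis and vertical below 0.2 rad) or (z of weight_c in the frame of weight_a below -0.011 m and angle between weight_a's own z axis and vertical above 2.9 rad)) and ((z of weight_c in the frame of weight_b above 0.011 m and angle between weight_b's own z axis and vertical below 0.2 rad) or (z of weight_c in the frame of weight_b below -0.011 m and angle between weight_b's own z axis and vertical above 2.9 rad)) and ((z of weight_d in the frame of weight_a above 0.011 m and angle between weight_a's own z axis and vertical below 0.2 rad) or (z of weight_d in the frame of weight_a below -0.011 m and angle between weight_a's own z axis and vertical above 2.9 rad)) and ((z of weight_d in the frame of weight_b above 0.011 m and angle between weight_b's own z axis and vertical below 0.2 rad) or (z of weight_d in the frame of weight_b below -0.011 m and angle between weight_b's own z axis and vertical above 2.9 rad)) and ((z of weight_d in the frame of weight_c above 0.011 m and angle between weight_c's own z axis and vertical below 0.2 rad) or (z of weight_d in the frame of weight_c below -0.011 m and angle between weight_c's own z axis and vertical above 2.9 rad))); the robot touches nothing.
It fails at once if the modelling tool moves faster than 80 mm/s while its tip is down at the seam (within 6 mm of the slab's top beside the drum) ((horizontal distance between tip and foot below 0.1 m and z of tip in the frame of foot below 0.036 m) and linear speed of stylus above 0.08 m/s).
It fails at once if the modelling tool is pressed on the foot with more than 12 N (contact force between stylus and foot above 12 N).
It fails at once if the modelling tool touches the foot away from the filled seam (contact force between stylus and foot above 1 N and (horizontal distance between tip and foot above 0.096 m or x of tip in the frame of foot below 0.018 m or z of tip in the frame of foot above 0.045 m)).
It fails at once if another thing on the bench is moved by more than 40 mm (distance of any of pigment_jar, glue_bottle, brush, dish, tape_roll, wedge from where it was at the start of the episode above 0.04 m).
Of weight_a, weight_b, weight_c, weight_d only 2 to 4 are there at a start; the rules pass over those that are not, and their reading is None.
At some moment in a run one of weight_a, weight_b, weight_c, weight_d may be knocked a few centimetres aside while the robot is not near it.
It also fails if it takes over 210 s, if anything falls off the work surface, if the arm or the gripper's body presses on something with over 40 N, if the wrist force passes 120 N, or if a joint passes its speed limit or range.

### The arm

A 6-joint arm with a two-finger parallel gripper is mounted at the origin on the work surface. World frame = base frame: x ahead of the robot, y to its left, z up, the work surface at z = 0. Lengths are in m, angles in rad, forces in N, time in s.
With the tool pointing down it reaches from about 0.35 to 0.95 m from the base axis. Payload 17.4 kg.
Tool frame: the origin (TCP) lies at the very end of the fingers, on their centre line; the grasp point (between the pads) lies 19 mm behind it (ctrl.tcp_to_grasp is the distance from the TCP to the grasp point, in m); z points along the fingers, y is the line along which they close (so a half turn about z gives the same grasp; the last joint's range is limited). The gripper opens to 93 mm and grips with 3 to 60 N. Pads are 15 mm wide; open, the fingers measure 128 mm over their backs; the gripper's body (75 mm by 188 mm) begins 65 mm behind the grasp point.
Start: joints at [-1.228, 0.116, 1.442, -0, 1.584, -0.038], TCP at [0.251, -0.627, 0.219] pointing down, gripper open.
Joint ranges: [-2.83, 2.83], [-0.83, 2.19], [0.07, 2.5], [-1.14, 4.28], [0.01, 3], [-2.97, 2.97]. Speed limits (rad/s): [1.89, 1.89, 2.22, 3.14, 3.14, 3.14].

### API

Orientations are given as [roll, pitch, yaw] about the fixed x, y, z axes, in that order (R = Rz(yaw) Ry(pitch) Rx(roll)).
In Python, from workcell import readout, viewer, order, ctrl gives the robot as it stands. The module is installed in compiled form; this text tells all that it offers.
- The arm moves only by the tool servo_tool, never from a script. Its argument "increments" is a list of rows, each a list of 3 entries, a list of its own where there are three numbers: the shift along the tool's x, y, z in mm, then the turn, a rotation vector about the tool's x, y, z in rad, then the opening, from 0 (shut) to 1 (fully open). A call has 1 to 5 rows; each row shifts and turns the commanded pose from where the row before left it, along the tool's axes as they then stand; what a row does not reach is not made up. A row lasts 1/10 s, in which the tool goes at most 50 mm and 8.59 degrees, less where a joint would pass 70% of its speed; a pose out of reach is approached as far as the arm can. A call with a gripper value outside its range is refused whole. The fingers move at their own pace and stop on an object; "newtons" is the grip in N (left out, the last holds). Time passes only in rows, so rows that do not move let the fingers close. It gives the time, the measured TCP pose, the force, the opening and the grip force at its end, in the units of the state.
- readout.observe(): the state, without advancing time (a new reading comes with each control period).
- viewer.grab_frame(name): name is "scene" or "top"; returns the picture (480x640x3 uint8, red, green, blue); there is no depth.
- viewer.calibration(name): a dict with "intrinsics" (3x3 intrinsics, pixels), "k1" (the pictures are not rectified: a ray, as slopes to the right and down, at radius r is drawn at 1 + k1 r^2 times it, then the intrinsics apply), "pose" (4x4, takes a point from camera to world coordinates). Camera axes: x right, y down, z forward; pixel columns grow to the right and rows downward; lengths in m; the calibration is good to about 2 mm. A picture is of the moment at which its call begins. calibration takes no time and is no camera call.
- order.close_job(): hands the job in; it is judged then, once.
The state is a dict: "time": time; "joint_positions": joint angles; "qd": joint speeds; "effort": joint torques, N m; "tool_pos": TCP position; "tool_rot": TCP orientation; "wrist_force": force on the tool from outside, world axes, zero at the start; "wrist_torque": the same for the moment, N m; "opening": finger opening in m; "grasp_force": force on a finger pad.
Only numpy, scipy, OpenCV 4.12 (cv2) and the standard library are available. Lean on these libraries where they do the work, as an engineer would, in place of code of your own. Each camera call takes 0.05 s, during which the arm holds its last target. There are 200 camera calls.

## Working session

There is one attempt and no reset: what is moved stays moved. The work goes in short steps, Python scripts to look and compute and a tool call to move; the robot and the scene stay as the last step left them, time stands still between calls to the robot, and variables do not carry over. Pictures are saved under pics/ and viewed, at most 14 in all, crops included, and the job is handed in when it is done.

Besides the shell and the picture viewer there is one more tool, called after ">>>" as name(argument=value, ...), one argument or row to a line, values as JSON. servo_tool: Moves the arm, as the interface text tells. Its arguments: {"type":"object","properties":{"increments":{"type":"array","items":{"type":"array"}},"newtons":{"type":"number"}},"required":["increments"]}

```bash
mkdir -p pics; cat > h.py <<'E'
import numpy as np, cv2
from workcell import readout, viewer, order, ctrl
def ray(c,uv):
    K=np.array(c["intrinsics"]);T=np.array(c["pose"])
    d=(np.array(uv,float)-K[:2,2])/np.array([K[0,0],K[1,1]])
    s=d.copy()
    for _ in range(20): s=d/(1+c["k1"]*(s@s))
    return T[:3,3],T[:3,:3]@np.array([s[0],s[1],1])
def onz(name,uv,z):
    o,d=ray(viewer.calibration(name),uv); return (o+d*(z-o[2])/d[2])
def proj(name,p):
    c=viewer.calibration(name);K=np.array(c["intrinsics"]);T=np.array(c["pose"])
    q=T[:3,:3].T@(np.array(p)-T[:3,3]);s=q[:2]/q[2];s=s*(1+c["k1"]*(s@s))
    return K[:2,:2]@s+K[:2,2]
def save(name,fn):
    im=viewer.grab_frame(name);cv2.imwrite(fn,im[:,:,::-1]);return im
E
python3 - <<'E'
from h import *
print(readout.observe())
for n in("scene","top"):
    save(n,f"pics/{n}0.png");c=viewer.calibration(n);print(np.round(c["pose"],3),c["intrinsics"],c["k1"])
E
```

```text
{'time': 0.0, 'joint_positions': array([-1.22779007e+00,  1.16489859e-01,  1.44226632e+00, -1.91978864e-05,
        1.58402650e+00, -3.77740311e-02]), 'qd': array([ 0.00199435,  0.00059537,  0.00250369,  0.00078493,  0.00024338,
       -0.00032771]), 'effort': array([ 3.42166804e-04, -7.21269178e+01, -6.22615385e+01,  7.80138513e-02,
        2.38272850e-02, -1.02609386e-04]), 'tool_pos': array([ 0.25079107, -0.62645074,  0.21790193]), 'tool_rot': array([-3.14040275e+00, -2.57585670e-05,  3.80780033e-01]), 'wrist_force': array([-0.58323424,  0.14136889,  0.36078143]), 'wrist_torque': array([-0.04306806, -0.0561148 , -0.00512839]), 'grasp_force': 0.0, 'opening': 0.09287025638878649}
[[ 0.017  0.808 -0.59   1.251]
 [ 1.    -0.017  0.006 -0.013]
 [-0.006 -0.59  -0.808  1.05 ]
 [ 0.     0.     0.     1.   ]] [[574.63201843   0.         321.19991151]
 [  0.         574.63201843 237.12525343]
 [  0.           0.           1.        ]] 0.03469996091470283
[[ 0.016 -0.992  0.123  0.406]
 [-1.    -0.018 -0.011  0.019]
 [ 0.013 -0.123 -0.992  1.167]
 [ 0.     0.     0.     1.   ]] [[434.68994016   0.         315.69504143]
 [  0.         434.68994016 235.64355359]
 [  0.           0.           1.        ]] -0.06367458385120521
```

View pics/top0.png

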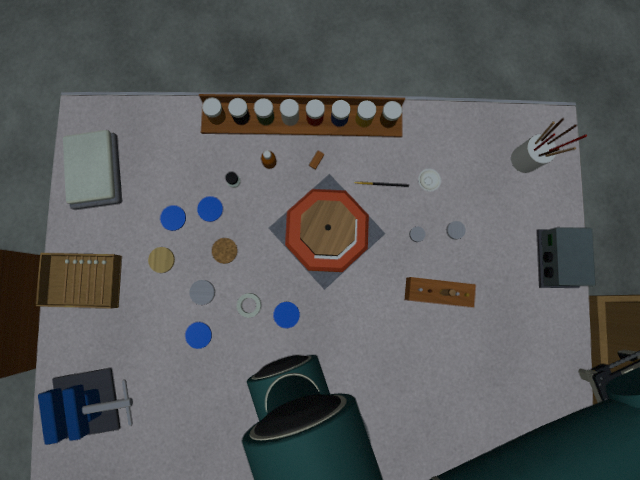

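View pics/scene0.png

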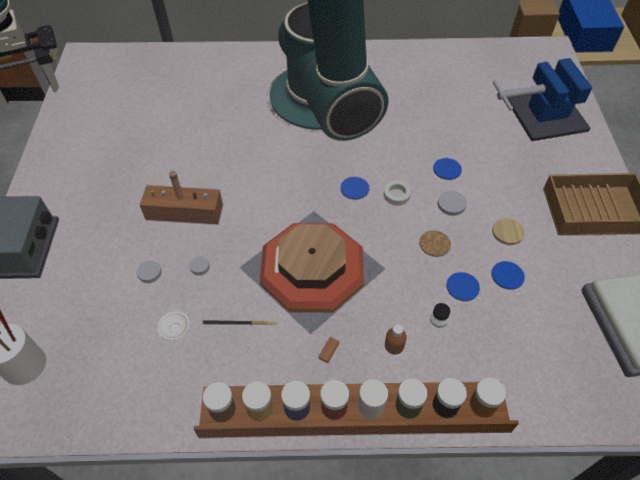

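The top view shows the foot at (328,227) with its pale seam to the right and below. The cork is at (225,250), the plywood at (161,260), and there are three grey weights at (203,292), (417,234) and (456,230). The tool block is at (440,292) and the blue discs are look-alikes. In the scene view the tool's handle top is at about (174,172).

```bash
python3 - <<'E'
from h import *
t=cv2.imread("pics/top0.png");s=cv2.imread("pics/scene0.png")
# (name,img,box, kind)
def crop(im,x,y,w,h,W,H): return cv2.resize(im[y:y+h,x:x+w],(W,H),interpolation=cv2.INTER_CUBIC)
a=np.hstack([crop(t,278,178,100,100,400,300)[:, :],crop(s,230,205,160,120,400,300)])
b=np.hstack([crop(t,400,270,80,60,400,300),crop(s,135,160,100,75,400,300)])
cv2.imwrite("pics/crop1.png",np.vstack([a,b]))
# discs: saturation/brightness difference to local bench, ellipse of largest blob
def blob(im,x,y,n,r=22):
    p=im[y-r:y+r,x-r:x+r].astype(np.float32);p=cv2.resize(p,None,fx=4,fy=4,interpolation=cv2.INTER_CUBIC)
    lab=cv2.cvtColor(np.clip(p/255,0,1),cv2.COLOR_BGR2LAB)
    bg=np.median(np.concatenate([lab[:6].reshape(-1,3),lab[-6:].reshape(-1,3),lab[:,:6].reshape(-1,3),lab[:,-6:].reshape(-1,3)]),axis=0)
    c=np.median(lab[80:96,80:96].reshape(-1,3),axis=0)
    m=((np.linalg.norm(lab-c,axis=2)<np.linalg.norm(lab-bg,axis=2))*255).astype(np.uint8)
    m=cv2.morphologyEx(m,cv2.MORPH_OPEN,np.ones((9,9)))
    cs,_=cv2.findContours(m,cv2.RETR_EXTERNAL,cv2.CHAIN_APPROX_NONE)
    k=max(cs,key=cv2.contourArea);e=cv2.fitEllipse(k)
    uv=(np.array(e[0])+.5)/4-.5+[x-r,y-r];return uv,np.array(e[1])/4
for n,pt,ps,h in[("cork",(225,250),(435,243),.006),("ply",(161,260),(508,231),.01),("w1",(203,292),(452,203),.014),("w2",(417,234),(200,266),.014),("w3",(456,230),(149,271),.014)]:
    for nm,im,p in(("top",t,pt),("scene",s,ps)):
        uv,ax=blob(im,*p,n);c=viewer.calibration(nm);P=onz(nm,uv,h)
        d=np.linalg.norm(P-np.array(c["pose"])[:3,3]);print(n,nm,np.round(uv,1),np.round(P*1000,1),"dia mm",np.round(ax*d*1000/c["intrinsics"][0][0],1))
E
```

```text
cork top [224.1 250.3] [505.9 251.    6. ] dia mm [69.5 70.2]
cork scene [434.6 243.2] [511.3 247.1   6. ] dia mm [58.1 71.6]
ply top [160.9 259.5] [477.7 418.9  10. ] dia mm [72.1 73.9]
ply scene [507.9 231.1] [484.5 414.1  10. ] dia mm [60.5 76.5]
w1 top [202.2 291.9] [394.1 303.   14. ] dia mm [68.7 71.5]
w1 scene [451.5 203.2] [403.8 299.2  14. ] dia mm [60.3 71. ]
w2 top [416.6 234.1] [ 557.8 -265.3   14. ] dia mm [43.2 46. ]
w2 scene [199.2 265.9] [ 566.  -269.2   14. ] dia mm [42.9 46.6]
w3 top [455.  230.1] [ 570.8 -370.5   14. ] dia mm [53.  54.9]
w3 scene [148.8 271.8] [ 578.8 -374.9   14. ] dia mm [50.6 56.9]
```

View pics/crop1.png

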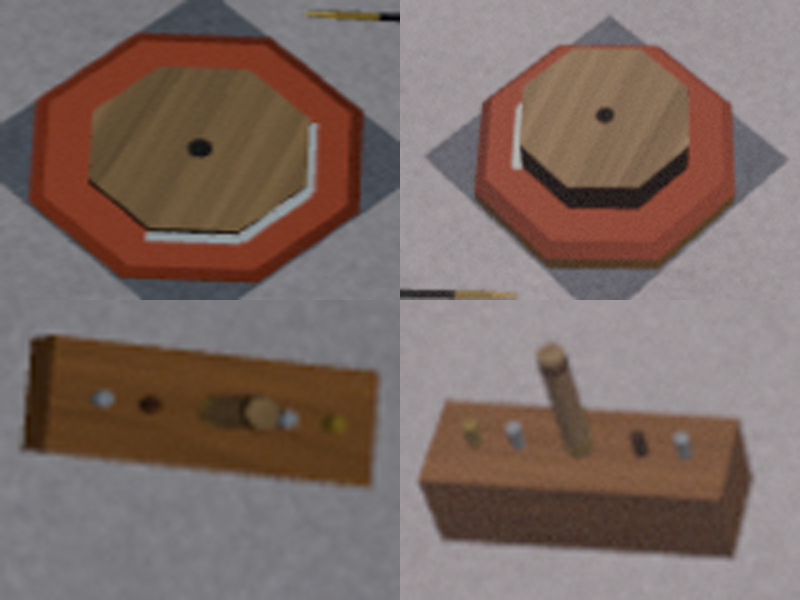

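The crops show the dowel hole, the seam on the three facets (facing right, lower right and bottom in the top view), and the tool's handle top. The handle top is at about (452.4,292.4) in top and (173,173) in scene. By diameter, the weights are a (66 mm), c (50 mm) and d (42 mm).

```bash
cat >> h.py <<'E'
def tri(ut,us):
    A=np.zeros((3,3));b=np.zeros(3)
    for n,u in(("top",ut),("scene",us)):
        o,d=ray(viewer.calibration(n),u);d=d/np.linalg.norm(d);M=np.eye(3)-np.outer(d,d);A+=M;b+=M@o
    return np.linalg.solve(A,b)
E
python3 - <<'E'
from h import *
np.set_printoptions(suppress=True,precision=1)
t=cv2.imread("pics/top0.png");s=cv2.imread("pics/scene0.png")
for n,a,b,h in[("cork",(224.1,250.3),(434.6,243.2),.006),("ply",(160.9,259.5),(507.9,231.1),.01),("a",(202.2,291.9),(451.5,203.2),.014),("d",(416.6,234.1),(199.2,265.9),.014),("c",(455,230.1),(148.8,271.8),.014)]:
    print(n,onz("top",a,h/2)*1e3,onz("scene",b,h/2)*1e3)
def cen(im,x,y,r,f):
    p=im[y-r:y+r+1,x-r:x+r+1].astype(float);w=f(p);yy,xx=np.mgrid[-r:r+1,-r:r+1];return np.array([x+(w*xx).sum()/w.sum(),y+(w*yy).sum()/w.sum()])
dark=lambda p:np.clip(0.75*np.median(p.sum(2))-p.sum(2),0,None)
ht=cen(t,328,227,5,dark);hs=cen(s,312,251,4,dark);print("hole",ht,hs,onz("top",ht,.065)*1e3,onz("scene",hs,.065)*1e3,tri(ht,hs)*1e3)
ut=np.array((452.4,292.4));us=np.array((173.,173.))
print("handle",onz("top",ut,.135)*1e3,onz("scene",us,.135)*1e3,tri(ut,us)*1e3)
for a,b in(((103,398),(336,424)),((150,404),(288,418))):
    P=[onz("top",(400+q[0]/5-.4,270+(q[1]-300)/5-.4),.07)*1e3 for q in(a,b)];print("rack mid",(P[0]+P[1])/2,np.degrees(np.arctan2(*(P[0]-P[1])[1::-1])))
# coral octagon outline edges, top & scene: whole reddish blob
for nm,im in(("top",t),("scene",s)):
    hsv=cv2.cvtColor(cv2.resize(im,None,fx=3,fy=3,interpolation=cv2.INTER_CUBIC),cv2.COLOR_BGR2HSV)
    m=(((hsv[...,0]<9)|(hsv[...,0]>172))&(hsv[...,1]>130)&(hsv[...,2]>120)).astype(np.uint8)
    cs,_=cv2.findContours(m,cv2.RETR_EXTERNAL,cv2.CHAIN_APPROX_NONE);k=max(cs,key=cv2.contourArea)
    W=np.array([onz(nm,(q+.5)/3-.5,.03)[:2]*1e3 for q in cv2.approxPolyDP(cv2.convexHull(k),9,True)[:,0]])
    e=np.roll(W,-1,0)-W;print(nm,len(W),np.linalg.norm(e,axis=1),np.degrees(np.arctan2(e[:,1],e[:,0]))%45,W.mean(0))
    # seam: pale, low sat, bright blob
    h0=cv2.cvtColor(im,cv2.COLOR_BGR2HSV);x,y=np.round(proj(nm,np.append(W.mean(0)/1e3,.03))).astype(int)
    m=np.zeros(im.shape[:2],np.uint8);m[y-32:y+33,x-34:x+35]=1;m&=((h0[...,1]<50)&(h0[...,2]>150)).astype(np.uint8)
    vs,us_=np.nonzero(m);Q=np.array([onz(nm,(u,v),.03)[:2]*1e3 for u,v in zip(us_,vs)]);print(len(Q),Q.mean(0),Q[Q[:,0].argmax()],Q[Q[:,1].argmax()])
E
```

```text
cork [506.1 251.5   3. ] [509.3 247.7   3. ]
ply [478.  420.6   5. ] [480.7 416.2   5. ]
a [394.  304.6   7. ] [398.2 301.4   7. ]
d [ 558.8 -266.9    7. ] [ 561.5 -270.9    7. ]
c [ 571.7 -372.7    7. ] [ 574.3 -377.4    7. ]
hole [327.5 227. ] [311.5 250.6] [565.4 -23.2  65. ] [566.8 -26.4  65. ] [565.6 -24.8  63.2]
handle [ 403.5 -320.1  135. ] [ 406.4 -320.8  135. ] [ 403.5 -321.5  131.8]
rack mid [ 404.6 -318.8   70. ] 84.39598605119497
rack mid [ 404.6 -318.4   70. ] 84.96201399576961
top 8 [80.2 83.2 78.4 82.9 82.9 79.4 81.8 81.6] [44.2 43.5 43.8 44.4 43.6 43.3 43.9 43.5] [565.3 -22.5]
84 [509.6 -55.2] [590.5 -99.8] [490.5   7.3]
scene 9 [88.  87.5 89.8 87.3 59.2 30.7 82.8 84.  78.7] [43.2 43.7 43.9 42.8 42.3 17.  43.2 43.  43. ] [583.9 -27. ]
8 [540.5 -99.3] [549.7 -99.1] [549.7 -99.1]
```

>>> servo_tool(
  increments=[
    [[0,0,0],[0,0,0.127],0.5],
    [[0,0,0],[0,0,0.127],0.5],
    [[0,0,0],[0,0,0.127],0.5],
    [[19,-38,0],[0,0,0],0.5],
    [[19,-38,0],[0,0,0],0.5],
  ],
  newtons=30,
)

```text
time: 0.6
tool_pos: [0.2887, -0.5499, 0.2176]
tool_rot: [-3.14, 0.001, -0.002]
wrist_force: [0.5, -0.2, 0.8]
opening: 0.0574
grasp_force: 0.0
```

>>> servo_tool(
  increments=[
    [[19,-38,0],[0,0,0],0.5],
    [[19,-38,0],[0,0,0],0.5],
    [[19,-38,0],[0,0,0],0.5],
    [[19,-38,0],[0,0,0],0.5],
    [[19,-38,0],[0,0,0],0.5],
  ],
)

```text
time: 1.1
tool_pos: [0.3843, -0.359, 0.2184]
tool_rot: [-3.141, 0.0, -0.0]
wrist_force: [0.9, -0.3, 0.2]
opening: 0.0464
grasp_force: 0.0
```

>>> servo_tool(
  increments=[
    [[19,-38,0],[0,0,0],0.5],
    [[0,0,0],[0,0,0],0.5],
    [[0,0,0],[0,0,0],0.5],
  ],
)

```text
time: 1.4
tool_pos: [0.4032, -0.3221, 0.2186]
tool_rot: [3.141, 0.0, 0.002]
wrist_force: [-0.7, -0.1, -0.2]
opening: 0.0465
grasp_force: 0.0
```

>>> servo_tool(
  increments=[
    [[1,1,30],[0,0,0],0.5],
    [[0,0,30],[0,0,0],0.5],
    [[0,0,30],[0,0,0],0.5],
    [[0,0,25],[0,0,0],0.5],
    [[0,0,12],[0,0,0],0.5],
  ],
)

```text
time: 1.9
tool_pos: [0.4026, -0.3241, 0.0891]
tool_rot: [-3.14, 0.002, -0.002]
wrist_force: [0.1, 0.6, 0.7]
opening: 0.0465
grasp_force: 0.0
```

>>> servo_tool(
  increments=[
    [[0,0,0],[0,0,0],0.35],
  ],
)

```text
time: 2.0
tool_pos: [0.403, -0.3239, 0.0902]
tool_rot: [-3.14, 0.002, -0.001]
wrist_force: [0.4, 0.7, 0.7]
opening: 0.0422
grasp_force: 0.0
```

```bash
python3 - <<'E'
from h import *
t=save("top","pics/top1.png");s=save("scene","pics/scene1.png")
z=lambda im,x,y:cv2.resize(im[y:y+60,x:x+80,::-1],(400,300),interpolation=cv2.INTER_CUBIC)
p=readout.observe()["tool_pos"];print(p,proj("top",p),proj("scene",p))
cv2.imwrite("pics/crop2.png",np.hstack([z(t,412,262),z(s,138,150)]))
E
```

```text
[ 0.40402157 -0.32439056  0.09266193] [448.59279857 292.11750426] [175.64050696 185.28399257]
```

View pics/crop2.png

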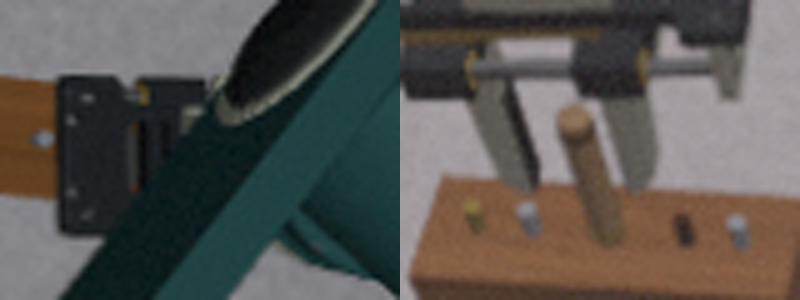

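The handle stands about 4 mm to the +y side of the middle of the fingers, so I shift the gripper before closing.

>>> servo_tool(
  increments=[
    [[0,-4,0],[0,0,0],0.3],
    [[0,0,0],[0,0,0],0.2],
    [[0,0,0],[0,0,0],0.1],
    [[0,0,0],[0,0,0],0.1],
    [[0,0,0],[0,0,0],0.1],
  ],
  newtons=30,
)

```text
time: 2.6
tool_pos: [0.4042, -0.3198, 0.0923]
tool_rot: [3.141, -0.001, -0.0]
wrist_force: [0.1, 1.4, 6.5]
opening: 0.0153
grasp_force: 30.0
```

>>> servo_tool(
  increments=[
    [[0,0,0],[0,0,0],0.1],
    [[0,0,0],[0,0,0],0.1],
  ],
)

```text
time: 2.8
tool_pos: [0.4042, -0.3198, 0.0923]
tool_rot: [3.141, -0.001, -0.0]
wrist_force: [-0.8, 1.4, 6.2]
opening: 0.0155
grasp_force: 30.0
```

>>> servo_tool(
  increments=[
    [[0,0,-15],[0,0,0],0.1],
    [[0,0,-25],[0,0,0],0.1],
    [[0,0,-30],[0,0,0],0.1],
    [[0,0,-30],[0,0,0],0.1],
    [[0,0,0],[0,0,0],0.1],
  ],
)

```text
time: 3.3
tool_pos: [0.4049, -0.3206, 0.1969]
tool_rot: [3.138, -0.005, -0.0]
wrist_force: [0.3, -0.2, -0.9]
opening: 0.0151
grasp_force: 30.0
```

>>> servo_tool(
  increments=[
    [[30,-37,0],[0,0,0],0.1],
    [[30,-37,0],[0,0,0],0.1],
    [[30,-36,0],[0,0,0],0.1],
    [[30,-36,0],[0,0,0],0.1],
    [[30,-36,0],[0,0,0],0.1],
  ],
)

```text
time: 3.8
tool_pos: [0.5547, -0.1359, 0.1917]
tool_rot: [3.142, 0.0, -0.0]
wrist_force: [0.9, -1.4, -1.1]
opening: 0.0154
grasp_force: 30.0
```

>>> servo_tool(
  increments=[
    [[30,-30,0],[0,0,0],0.1],
    [[6,-2,15],[0,0,0],0.1],
    [[0,0,15],[0,0,0],0.1],
    [[0,0,10],[0,0,0],0.1],
    [[0,0,0],[0,0,0],0.1],
  ],
)

```text
time: 4.3
tool_pos: [0.5885, -0.1066, 0.1496]
tool_rot: [-3.141, 0.003, -0.001]
wrist_force: [-0.0, 0.5, -0.6]
opening: 0.0155
grasp_force: 30.0
```

```bash
python3 - <<'E'
from h import *
t=save("top","pics/top2.png");s=save("scene","pics/scene2.png")
o=readout.observe();p=o["tool_pos"];print(p,o["tool_rot"],o["wrist_force"],o["opening"])
q=p-[0,0,.0873];print(proj("top",q),proj("scene",q))
u,v=np.round(proj("scene",q)).astype(int);print("crop org",u-50,v-45)
z=lambda im,x,y:cv2.resize(im[y:y+75,x:x+100,::-1],(400,300),interpolation=cv2.INTER_CUBIC)
cv2.imwrite("pics/crop3.png",np.hstack([z(t,278,178),z(s,u-50,v-45)]))
E
```

```text
[ 0.58937596 -0.10661316  0.15181896] [ 3.14157404e+00  1.29284119e-04 -1.50570473e-03] [ 0.69471758  0.03630683 -0.11099749] 0.015532984807360217
[360.05873798 218.37103926] [272.70458668 260.45187404]
crop org 223 215
```

View pics/crop3.png

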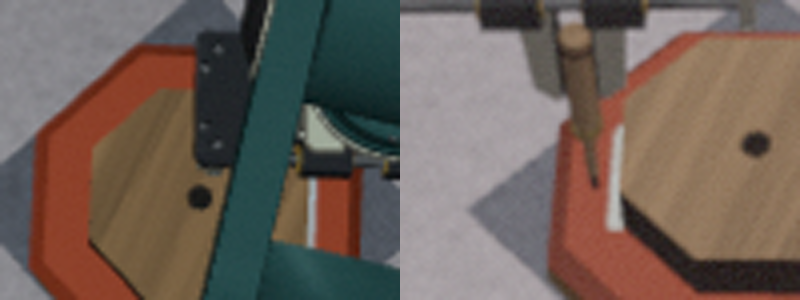

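The scene crop shows the tip end at about (272,262), within about 1.5 px of the prediction from the gripper, so the robot and scene calibration agree. Next I move above seam_0 and descend gently.

>>> servo_tool(
  increments=[
    [[6,-4,8],[0,0,0],0.1],
    [[0,0,8],[0,0,0],0.1],
    [[0,0,4],[0,0,0],0.1],
    [[0,0,2],[0,0,0],0.1],
    [[0,0,0],[0,0,0],0.1],
  ],
)

```text
time: 4.9
tool_pos: [0.5958, -0.1017, 0.1293]
tool_rot: [-3.141, 0.0, -0.0]
wrist_force: [0.1, 0.5, -1.0]
opening: 0.0156
grasp_force: 30.0
```

```bash
python3 - <<'E'
from h import *
s=save("scene","pics/scene3.png")
o=readout.observe();p=o["tool_pos"];print(p,o["wrist_force"])
q=p-[0,0,.0873];print(proj("scene",q))
u,v=np.round(proj("scene",q)).astype(int);print("crop org",u-40,v-40)
x,y=u-40,v-40
cv2.imwrite("pics/crop4.png",cv2.resize(s[y:y+60,x:x+80,::-1],(640,480),interpolation=cv2.INTER_CUBIC))
E
```

```text
[ 0.59595324 -0.10173636  0.12966723] [ 0.04542639 -0.43988162 -0.90495579]
[275.72124166 268.94109716]
crop org 236 229
```

View pics/crop4.png

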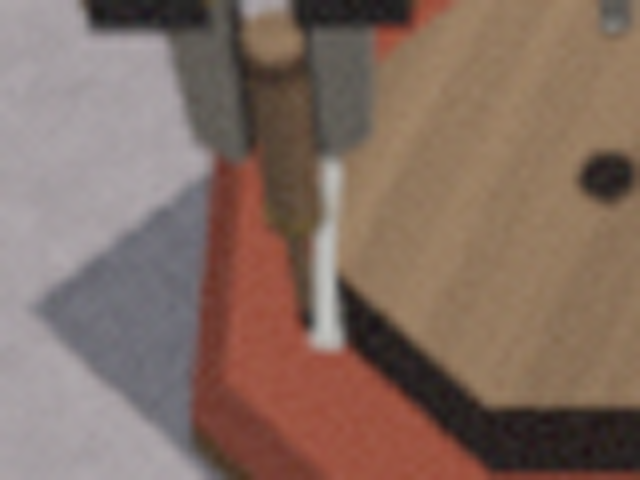

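```bash
python3 - <<'E'
from h import *
np.set_printoptions(suppress=True,precision=1)
f=lambda x,y:(236+(x+.5)/8-.5,229+(y+.5)/8-.5)
print("strip end mid",onz("scene",f(328,343),.03)*1e3,"end L",onz("scene",f(310,350),.03)*1e3,"end R",onz("scene",f(345,350),.03)*1e3)
for z in(.038,.040,.042): print("tip",z,onz("scene",f(307,325),z)*1e3)
print("hole",onz("scene",f(608,176),.065)*1e3, proj("scene",(.5962,-.1021,.03)))
# strip at top0: saturation profile across right facet & bottom facet
s0=cv2.imread("pics/scene0.png")
for im,nm,us,v in((cv2.imread("pics/top0.png"),"top",range(345,366),226),(s0,"scene",range(268,292),262),(s0,"scene",range(268,292),268)):
    print(nm,v,[(u,round(onz(nm,(u,v),.03)[1]*1e3),*map(int,im[v,u])) for u in us])
print([ (v,*map(int,s0[v,277])) for v in range(250,280)])
E
```

```text
strip end mid [ 594.2 -100.9   30. ] end L [ 596.3 -105.5   30. ] end R [596.5 -96.3  30. ]
tip 0.038 [ 593.6 -105.8   38. ]
tip 0.04 [ 594.9 -105.7   40. ]
tip 0.042 [ 596.2 -105.5   42. ]
hole [566.6 -26.3  65. ] [276.  272.2]
top 226 [(345, -71, 59, 85, 105), (346, -73, 56, 84, 103), (347, -76, 56, 82, 103), (348, -79, 54, 81, 102), (349, -81, 57, 82, 103), (350, -84, 59, 88, 109), (351, -87, 62, 92, 114), (352, -89, 60, 90, 112), (353, -92, 63, 89, 111), (354, -95, 58, 86, 107), (355, -97, 124, 129, 130), (356, -100, 154, 151, 144), (357, -102, 75, 83, 130), (358, -105, 33, 54, 125), (359, -108, 35, 57, 126), (360, -110, 36, 56, 127), (361, -113, 34, 54, 126), (362, -116, 35, 54, 126), (363, -118, 40, 59, 129), (364, -121, 36, 54, 126), (365, -124, 24, 42, 97)]
scene 262 [(268, -120, 57, 75, 144), (269, -118, 66, 79, 145), (270, -116, 61, 78, 147), (271, -113, 62, 77, 147), (272, -111, 65, 79, 147), (273, -109, 59, 75, 146), (274, -107, 75, 88, 148), (275, -105, 133, 139, 161), (276, -103, 175, 178, 178), (277, -101, 158, 164, 167), (278, -98, 95, 114, 139), (279, -96, 86, 114, 1
[... 894 characters left out ...]
, (290, -73, 84, 107, 133), (291, -71, 85, 108, 133)]
[(250, 169, 172, 173), (251, 168, 170, 173), (252, 166, 170, 173), (253, 162, 168, 171), (254, 164, 167, 171), (255, 163, 168, 169), (256, 160, 168, 171), (257, 159, 164, 168), (258, 159, 164, 168), (259, 158, 165, 167), (260, 158, 164, 169), (261, 156, 161, 167), (262, 158, 164, 167), (263, 154, 159, 159), (264, 154, 157, 156), (265, 155, 160, 158), (266, 159, 162, 162), (267, 159, 163, 163), (268, 162, 165, 166), (269, 162, 166, 165), (270, 166, 168, 168), (271, 164, 168, 172), (272, 131, 139, 163), (273, 71, 84, 149), (274, 61, 76, 148), (275, 56, 72, 144), (276, 59, 74, 143), (277, 66, 81, 149), (278, 64, 80, 148), (279, 59, 75, 145)]
```

>>> servo_tool(
  increments=[
    [[0,-3,0],[0,0,0],0.1],
    [[0,0,2.5],[0,0,0],0.1],
    [[0,0,2.5],[0,0,0],0.1],
    [[0,0,2],[0,0,0],0.1],
    [[0,0,0],[0,0,0],0.1],
  ],
)

```text
time: 5.45
tool_pos: [0.5958, -0.0987, 0.1222]
tool_rot: [-3.141, 0.001, -0.0]
wrist_force: [-0.5, -0.2, -1.0]
opening: 0.0157
grasp_force: 30.0
```

```bash
cat >> h.py <<'E'
def avg(n=8,cam="scene"):
    L=[]
    for _ in range(n):
        viewer.grab_frame(cam);o=readout.observe();L.append(np.r_[o["tool_pos"]*1e3,o["wrist_force"]])
    L=np.array(L);print(np.round(L.mean(0),2),"+-",np.round(L.std(0),2),o["time"])
E
python3 -c "
from h import *
avg(10)"
```

```text
[ 5.9598e+02 -9.8750e+01  1.2268e+02 -1.0000e-02 -3.0000e-02 -2.9000e-01] +- [0.04 0.02 0.09 0.62 0.52 0.31] 5.95
```

>>> servo_tool(
  increments=[
    [[0,0,2],[0,0,0],0.1],
    [[0,0,2],[0,0,0],0.1],
    [[0,0,2],[0,0,0],0.1],
    [[0,0,2],[0,0,0],0.1],
    [[0,0,0],[0,0,0],0.1],
  ],
)

```text
time: 6.45
tool_pos: [0.5959, -0.0987, 0.1144]
tool_rot: [-3.142, 0.0, -0.0]
wrist_force: [0.9, 1.6, 1.3]
opening: 0.0155
grasp_force: 30.0
```

```bash
python3 -c "
from h import *
avg(10)
s=save('scene','pics/scene4.png');cv2.imwrite('pics/crop5.png',cv2.resize(s[229:289,236:316,::-1],(640,480),interpolation=cv2.INTER_CUBIC))"
```

```text
[ 5.9599e+02 -9.8720e+01  1.1470e+02 -2.4000e-01 -1.5000e-01  3.1000e-01] +- [0.01 0.01 0.06 0.52 0.66 0.46] 6.95
```

View pics/crop5.png

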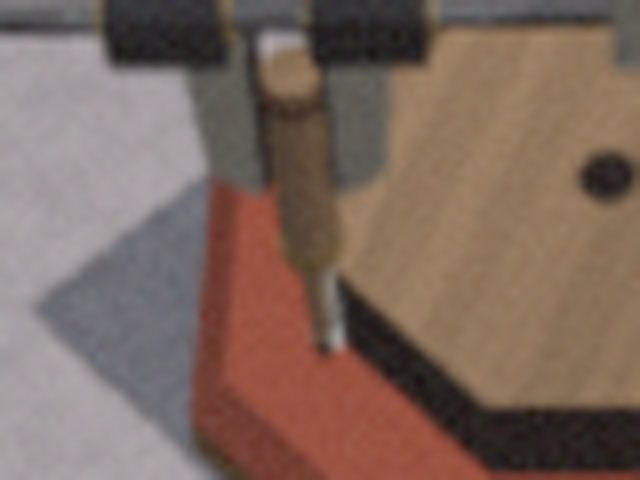

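The tip is at the seam end, at crop (325,350), with light contact of about 0.6 N above baseline. Next I trace the first facet.

>>> servo_tool(
  increments=[
    [[0,0,1],[0,0,0],0.1],
    [[-2.5,0,0],[0,0,0],0.1],
    [[-2.5,0,0],[0,0,0],0.1],
    [[-2.5,-0.1,0],[0,0,0],0.1],
    [[-2.5,-0.1,0],[0,0,0],0.1],
  ],
)

```text
time: 7.5
tool_pos: [0.5858, -0.0985, 0.1137]
tool_rot: [3.142, -0.0, -0.0]
wrist_force: [0.7, 0.0, 0.5]
opening: 0.0156
grasp_force: 30.0
```

>>> servo_tool(
  increments=[
    [[-2.5,0,0],[0,0,0],0.1],
    [[-2.5,-0.1,0],[0,0,0],0.1],
    [[-2.5,0,0],[0,0,0],0.1],
    [[-2.5,-0.1,0],[0,0,0],0.1],
    [[-2.5,-0.1,0],[0,0,0],0.1],
  ],
)

```text
time: 8.0
tool_pos: [0.5732, -0.0982, 0.1137]
tool_rot: [-3.142, 0.0, -0.0]
wrist_force: [0.1, 0.2, 0.3]
opening: 0.0155
grasp_force: 30.0
```

>>> servo_tool(
  increments=[
    [[-2.5,0,0],[0,0,0],0.1],
    [[-2.5,-0.1,0],[0,0,0],0.1],
    [[-2.5,0,0],[0,0,0],0.1],
    [[-2.5,-0.1,0],[0,0,0],0.1],
    [[0,0,0],[0,0,0],0.1],
  ],
)

```text
time: 8.5
tool_pos: [0.5632, -0.098, 0.1137]
tool_rot: [3.142, 0.0, -0.0]
wrist_force: [-0.7, -0.2, 0.4]
opening: 0.0155
grasp_force: 30.0
```

```bash
python3 -c "
from h import *
avg(10)"
```

```text
[ 5.6339e+02 -9.8020e+01  1.1358e+02 -8.5000e-01 -1.0000e-01  6.0000e-01] +- [0.05 0.01 0.05 0.37 0.55 0.55] 9.0
```

>>> servo_tool(
  increments=[
    [[-2.5,0,0],[0,0,0],0.1],
    [[-2.5,-0.1,0],[0,0,0],0.1],
    [[-2.5,0,0],[0,0,0],0.1],
    [[-2.5,-0.1,0],[0,0,0],0.1],
    [[-2.5,-0.1,0],[0,0,0],0.1],
  ],
)

```text
time: 9.5
tool_pos: [0.5508, -0.0977, 0.1137]
tool_rot: [3.142, -0.0, -0.0]
wrist_force: [0.5, -0.6, 0.3]
opening: 0.0154
grasp_force: 30.0
```

>>> servo_tool(
  increments=[
    [[-2.5,0,0],[0,0,0],0.1],
    [[-2.5,-0.1,0],[0,0,0],0.1],
    [[-2.5,0,0],[0,0,0],0.1],
    [[-2.5,-0.1,0],[0,0,0],0.1],
    [[-2.5,-0.1,0],[0,0,0],0.1],
  ],
)

```text
time: 10.0
tool_pos: [0.5383, -0.0974, 0.1137]
tool_rot: [3.142, -0.0, -0.0]
wrist_force: [0.4, -0.2, 0.7]
opening: 0.0157
grasp_force: 30.0
```

>>> servo_tool(
  increments=[
    [[-2.5,0,0],[0,0,0],0.1],
    [[-2.5,-0.1,0],[0,0,0],0.1],
    [[0,0,0],[0,0,0],0.1],
  ],
)

```text
time: 10.3
tool_pos: [0.5332, -0.0973, 0.1137]
tool_rot: [-3.142, 0.0, -0.0]
wrist_force: [-0.7, -0.2, -0.1]
opening: 0.0152
grasp_force: 30.0
```

>>> servo_tool(
  increments=[
    [[-1.7,-1.8,0],[0,0,0],0.1],
    [[-1.7,-1.8,0],[0,0,0],0.1],
    [[-1.7,-1.8,0],[0,0,0],0.1],
    [[-1.7,-1.8,0],[0,0,0],0.1],
    [[-1.7,-1.8,0],[0,0,0],0.1],
  ],
)

```text
time: 10.8
tool_pos: [0.5248, -0.0881, 0.1136]
tool_rot: [-3.142, 0.0, -0.0]
wrist_force: [0.4, -0.7, 0.4]
opening: 0.0157
grasp_force: 30.0
```

>>> servo_tool(
  increments=[
    [[-1.7,-1.8,0],[0,0,0],0.1],
    [[-1.7,-1.8,0],[0,0,0],0.1],
    [[-1.7,-1.8,0],[0,0,0],0.1],
    [[-1.7,-1.8,0],[0,0,0],0.1],
    [[-1.7,-1.8,0],[0,0,0],0.1],
  ],
)

```text
time: 11.3
tool_pos: [0.5163, -0.0792, 0.1136]
tool_rot: [3.142, 0.0, -0.0]
wrist_force: [0.0, -1.0, 1.4]
opening: 0.0153
grasp_force: 30.0
```

>>> servo_tool(
  increments=[
    [[-1.7,-1.8,0],[0,0,0],0.1],
    [[-1.7,-1.8,0],[0,0,0],0.1],
    [[-1.7,-1.8,0],[0,0,0],0.1],
    [[0,0,0],[0,0,0],0.1],
  ],
)

```text
time: 11.7
tool_pos: [0.5112, -0.0737, 0.1137]
tool_rot: [-3.141, 0.0, -0.0]
wrist_force: [0.1, -0.6, 0.7]
opening: 0.0158
grasp_force: 30.0
```

```bash
python3 -c "
from h import *
avg(10)
s=save('scene','pics/scene5.png');t=save('top','pics/top5.png')
cv2.imwrite('pics/crop6.png',np.hstack([cv2.resize(t[178:278,278:378,::-1],(400,400),interpolation=cv2.INTER_CUBIC),cv2.resize(s[200:280,250:330,::-1],(400,400),interpolation=cv2.INTER_CUBIC)]))"
```

```text
[ 5.1133e+02 -7.3850e+01  1.1360e+02 -4.3000e-01  2.8000e-01  9.3000e-01] +- [0.03 0.07 0.02 0.65 0.45 0.58] 12.2
```

View pics/crop6.png

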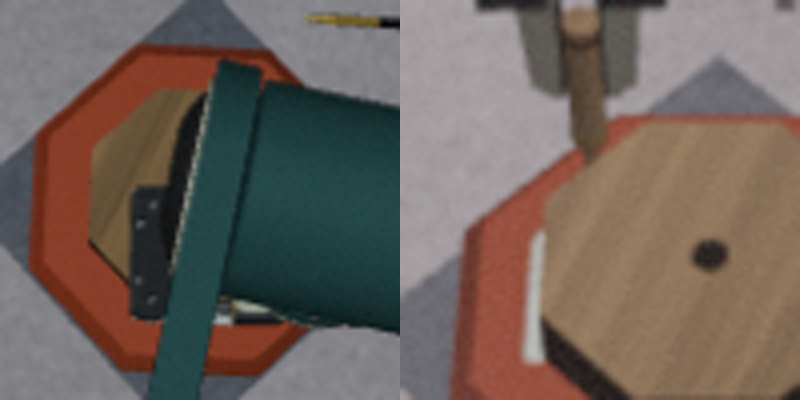

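The tip is hidden behind the drum in both views. The positions track the path and the side forces are tiny, so I carry on.

>>> servo_tool(
  increments=[
    [[-1.8,-1.85,0],[0,0,0],0.1],
    [[-1.8,-1.85,0],[0,0,0],0.1],
    [[-1.8,-1.85,0],[0,0,0],0.1],
    [[-1.8,-1.85,0],[0,0,0],0.1],
    [[-1.8,-1.85,0],[0,0,0],0.1],
  ],
)

```text
time: 12.8
tool_pos: [0.5022, -0.0645, 0.1137]
tool_rot: [3.142, -0.0, -0.0]
wrist_force: [0.1, -0.1, 0.1]
opening: 0.0156
grasp_force: 30.0
```

>>> servo_tool(
  increments=[
    [[-1.8,-1.85,0],[0,0,0],0.1],
    [[-1.8,-1.85,0],[0,0,0],0.1],
    [[-1.8,-1.85,0],[0,0,0],0.1],
    [[-1.8,-1.85,0],[0,0,0],0.1],
    [[-1.8,-1.85,0],[0,0,0],0.1],
  ],
)

```text
time: 13.3
tool_pos: [0.4933, -0.0553, 0.1137]
tool_rot: [3.142, -0.0, -0.0]
wrist_force: [1.0, -0.5, -0.4]
opening: 0.0153
grasp_force: 30.0
```

>>> servo_tool(
  increments=[
    [[-1.8,-1.85,0],[0,0,0],0.1],
    [[-1.8,-1.85,0],[0,0,0],0.1],
    [[0,0,0],[0,0,0],0.1],
  ],
)

```text
time: 13.6
tool_pos: [0.4896, -0.0514, 0.1137]
tool_rot: [-3.141, 0.0, 0.0]
wrist_force: [-0.1, 1.1, 0.9]
opening: 0.0155
grasp_force: 30.0
```

>>> servo_tool(
  increments=[
    [[0,-2.5,0],[0,0,0],0.1],
    [[0.1,-2.5,0],[0,0,0],0.1],
    [[0,-2.5,0],[0,0,0],0.1],
    [[0.1,-2.5,0],[0,0,0],0.1],
    [[0.1,-2.5,0],[0,0,0],0.1],
  ],
)

```text
time: 14.1
tool_pos: [0.4901, -0.039, 0.1136]
tool_rot: [3.142, 0.0, -0.0]
wrist_force: [-0.8, -0.4, 0.8]
opening: 0.0153
grasp_force: 30.0
```

>>> servo_tool(
  increments=[
    [[0,-2.5,0],[0,0,0],0.1],
    [[0.1,-2.5,0],[0,0,0],0.1],
    [[0,-2.5,0],[0,0,0],0.1],
    [[0.1,-2.5,0],[0,0,0],0.1],
    [[0.1,-2.5,0],[0,0,0],0.1],
  ],
)

```text
time: 14.6
tool_pos: [0.4904, -0.0265, 0.1137]
tool_rot: [-3.142, -0.0, -0.0]
wrist_force: [-0.2, -0.4, 0.5]
opening: 0.0155
grasp_force: 30.0
```

>>> servo_tool(
  increments=[
    [[0,-2.5,0],[0,0,0],0.1],
    [[0.1,-2.5,0],[0,0,0],0.1],
    [[0,-2.5,0],[0,0,0],0.1],
    [[0,0,0],[0,0,0],0.1],
  ],
)

```text
time: 15.0
tool_pos: [0.4905, -0.0189, 0.1136]
tool_rot: [-3.141, 0.0, 0.0]
wrist_force: [-0.2, 0.3, 1.0]
opening: 0.0152
grasp_force: 30.0
```

```bash
python3 -c "
from h import *
avg(10)"
```

```text
[ 4.9048e+02 -1.9140e+01  1.1364e+02 -1.5000e-01  7.1000e-01  6.8000e-01] +- [0.01 0.1  0.02 0.48 0.56 0.5 ] 15.5
```

>>> servo_tool(
  increments=[
    [[0.1,-2.5,0],[0,0,0],0.1],
    [[0,-2.5,0],[0,0,0],0.1],
    [[0.1,-2.5,0],[0,0,0],0.1],
    [[0,-2.5,0],[0,0,0],0.1],
    [[0.1,-2.5,0],[0,0,0],0.1],
  ],
)

```text
time: 16.0
tool_pos: [0.4908, -0.0065, 0.1136]
tool_rot: [3.142, 0.0, -0.0]
wrist_force: [0.2, -0.6, -0.2]
opening: 0.0155
grasp_force: 30.0
```

>>> servo_tool(
  increments=[
    [[0,-2.5,0],[0,0,0],0.1],
    [[0.1,-2.5,0],[0,0,0],0.1],
    [[0,-2.5,0],[0,0,0],0.1],
    [[0.1,-2.5,0],[0,0,0],0.1],
    [[0,-2.5,0],[0,0,0],0.1],
  ],
)

```text
time: 16.5
tool_pos: [0.491, 0.006, 0.1137]
tool_rot: [-3.142, -0.0, -0.0]
wrist_force: [0.1, -0.6, 0.4]
opening: 0.0158
grasp_force: 30.0
```

>>> servo_tool(
  increments=[
    [[0,-2.5,0],[0,0,0],0.1],
    [[0,-2.5,0],[0,0,0],0.1],
    [[0,0,0],[0,0,0],0.1],
    [[0,0,0],[0,0,0],0.1],
  ],
)

```text
time: 16.9
tool_pos: [0.491, 0.011, 0.1137]
tool_rot: [-3.141, -0.0, -0.0]
wrist_force: [0.3, 0.8, 0.7]
opening: 0.0151
grasp_force: 30.0
```

```bash
python3 -c "
from h import *
avg(6)"
```

```text
[4.9099e+02 1.0830e+01 1.1364e+02 2.5000e-01 7.3000e-01 3.9000e-01] +- [0.01 0.05 0.02 0.63 0.68 0.4 ] 17.2
```

>>> servo_tool(
  increments=[
    [[0,0,-2.5],[0,0,0],0.1],
    [[0,0,-3],[0,0,0],0.1],
    [[0,0,-3],[0,0,0],0.1],
    [[0,0,-3],[0,0,0],0.1],
    [[0,0,-5],[0,0,0],0.1],
  ],
)

```text
time: 17.7
tool_pos: [0.4909, 0.0108, 0.1303]
tool_rot: [3.142, 0.0, -0.0]
wrist_force: [0.2, 0.4, -0.8]
opening: 0.0159
grasp_force: 30.0
```

>>> servo_tool(
  increments=[
    [[0,0,-15],[0,0,0],0.1],
    [[0,0,-25],[0,0,0],0.1],
    [[0,0,-25],[0,0,0],0.1],
    [[-10,30,0],[0,0,0],0.1],
    [[-10,40,0],[0,0,0],0.1],
  ],
)

```text
time: 18.2
tool_pos: [0.4711, -0.0591, 0.1972]
tool_rot: [3.141, -0.002, 0.003]
wrist_force: [0.5, -0.4, -0.3]
opening: 0.0157
grasp_force: 30.0
```

>>> servo_tool(
  increments=[
    [[-11,42,0],[0,0,0],0.1],
    [[-11,42,0],[0,0,0],0.1],
    [[-11,42,0],[0,0,0],0.1],
    [[-11,42,0],[0,0,0],0.1],
    [[-11,42,0],[0,0,0],0.1],
  ],
)

```text
time: 18.7
tool_pos: [0.4152, -0.2709, 0.1966]
tool_rot: [3.141, -0.001, -0.0]
wrist_force: [0.9, 0.1, -0.2]
opening: 0.0155
grasp_force: 30.0
```

>>> servo_tool(
  increments=[
    [[-7,30,0],[0,0,0],0.1],
    [[-4,16,0],[0,0,0],0.1],
    [[0,0,0],[0,0,0],0.1],
    [[0,0,0],[0,0,0],0.1],
    [[0,0,0],[0,0,0],0.1],
  ],
)

```text
time: 19.2
tool_pos: [0.4054, -0.3141, 0.1955]
tool_rot: [-3.142, -0.0, 0.001]
wrist_force: [-0.0, -0.2, -0.9]
opening: 0.0154
grasp_force: 30.0
```

```bash
python3 -c "
from h import *
avg(6)
s=save('scene','pics/scene6.png')
cv2.imwrite('pics/crop7.png',cv2.resize(s[130:220,130:250,::-1],(800,600),interpolation=cv2.INTER_CUBIC))"
```

```text
[ 4.0526e+02 -3.1444e+02  1.9533e+02  7.0000e-02 -5.0000e-02 -8.2000e-01] +- [0.1  0.22 0.07 0.35 0.28 0.34] 19.5
```

View pics/crop7.png

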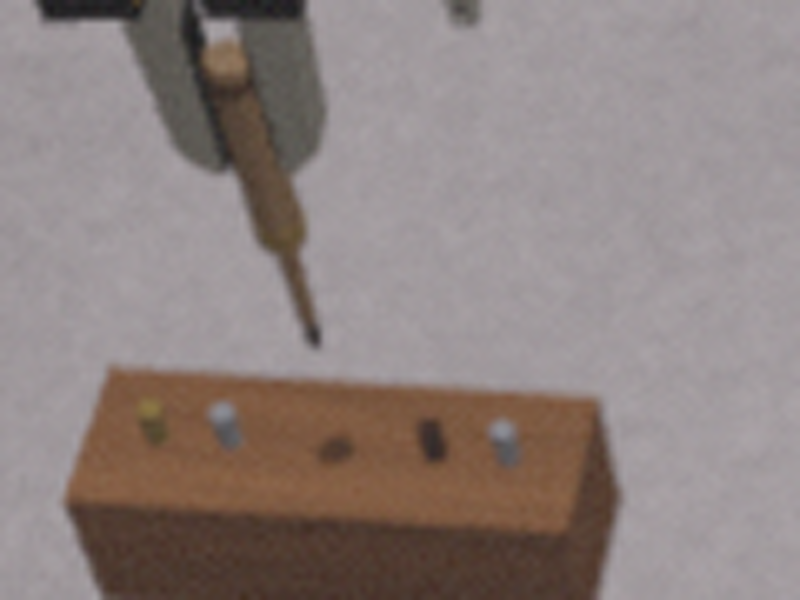

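```bash
python3 -c "
from h import *
f=lambda x,y:(130+(x+.5)/6.6667-.5,130+(y+.5)/6.6667-.5)
print(onz('scene',f(315,345),.108),onz('scene',f(337,448),.055),proj('top',(.4043,-.3198,.055)))"
```

```text
[ 0.40616799 -0.31831274  0.108     ] [ 0.40537047 -0.32206487  0.055     ] [442.20269914 291.9083843 ]
```

>>> servo_tool(
  increments=[
    [[-1,5.4,0],[0,0,0],0.1],
    [[0,0,20],[0,0,0],0.1],
    [[0,0,15],[0,0,0],0.1],
    [[0,0,0],[0,0,0],0.1],
    [[0,0,0],[0,0,0],0.1],
  ],
)

```text
time: 20.05
tool_pos: [0.4038, -0.3206, 0.1602]
tool_rot: [-3.141, 0.0, -0.0]
wrist_force: [-0.1, 0.2, -0.7]
opening: 0.0157
grasp_force: 30.0
```

```bash
python3 -c "
from h import *
avg(6)
s=save('scene','pics/scene7.png')
cv2.imwrite('pics/crop8.png',cv2.resize(s[160:220,140:220,::-1],(800,600),interpolation=cv2.INTER_CUBIC))"
```

```text
[ 4.0411e+02 -3.2076e+02  1.6084e+02 -4.0000e-02  2.2000e-01 -3.4000e-01] +- [0.05 0.03 0.13 0.24 0.54 0.69] 20.35
```

View pics/crop8.png

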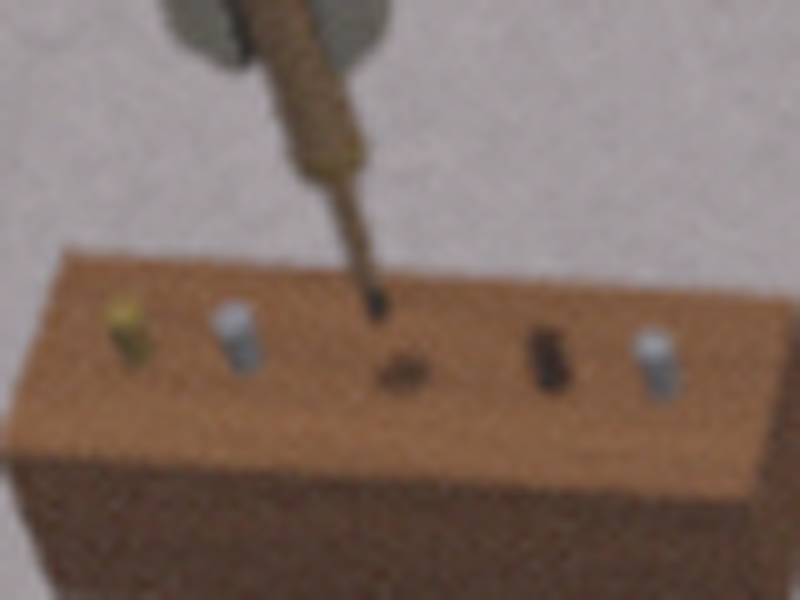

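The tip is at crop (377,320), and going straight down it would land at about (394,374). The hole is at (403,374), so I shift 1.3 mm in +y and insert.

>>> servo_tool(
  increments=[
    [[0,-1.3,6],[0,0,0],0.1],
    [[0,0,8],[0,0,0],0.1],
    [[0,0,8],[0,0,0],0.1],
    [[0,0,8],[0,0,0],0.1],
    [[0,0,0],[0,0,0],0.1],
  ],
)

```text
time: 20.9
tool_pos: [0.4034, -0.3189, 0.1285]
tool_rot: [-3.14, 0.002, -0.0]
wrist_force: [-0.2, -0.5, -0.2]
opening: 0.0155
grasp_force: 30.0
```

>>> servo_tool(
  increments=[
    [[0,0,10],[0,0,0],0.1],
    [[0,0,10],[0,0,0],0.1],
    [[0,0,8],[0,0,0],0.1],
    [[0,0,6],[0,0,0],0.1],
    [[0,0,0],[0,0,0],0.1],
  ],
)

```text
time: 21.4
tool_pos: [0.4036, -0.319, 0.0951]
tool_rot: [-3.141, 0.001, -0.0]
wrist_force: [0.0, -0.1, 0.4]
opening: 0.0156
grasp_force: 30.0
```

```bash
python3 -c "
from h import *
avg(6)"
```

```text
[ 4.0402e+02 -3.1937e+02  9.6370e+01 -2.0000e-02  2.2000e-01 -2.1000e-01] +- [0.1  0.08 0.3  0.75 0.48 0.09] 21.7
```

>>> servo_tool(
  increments=[
    [[0,0,2.5],[0,0,0],0.1],
    [[0,0,1],[0,0,0],0.1],
    [[0,0,0],[0,0,0],0.1],
    [[0,0,0],[0,0,0],0.1],
    [[0,0,0],[0,0,0],0.25],
  ],
)

```text
time: 22.2
tool_pos: [0.4039, -0.3193, 0.0927]
tool_rot: [3.142, -0.0, -0.0]
wrist_force: [-0.2, -0.5, 0.0]
opening: 0.0197
grasp_force: 0.0
```

>>> servo_tool(
  increments=[
    [[0,0,0],[0,0,0],0.5],
    [[0,0,0],[0,0,0],0.5],
    [[0,0,0],[0,0,0],0.5],
    [[0,0,-20],[0,0,0],0.5],
    [[0,0,-30],[0,0,0],0.5],
  ],
)

```text
time: 22.7
tool_pos: [0.4033, -0.3187, 0.1417]
tool_rot: [-3.14, 0.002, -0.0]
wrist_force: [0.7, 0.2, 0.4]
opening: 0.0466
grasp_force: 0.0
```

>>> servo_tool(
  increments=[
    [[0,0,-30],[0,0,0],1],
    [[0,0,-30],[0,0,0],1],
    [[0,-30,0],[0,0,0],1],
    [[0,-40,0],[0,0,0],1],
    [[0,-40,0],[0,0,0],1],
  ],
)

```text
time: 23.2
tool_pos: [0.4037, -0.2083, 0.2027]
tool_rot: [-3.142, -0.0, -0.001]
wrist_force: [0.5, 0.1, 0.1]
opening: 0.082
grasp_force: 0.0
```

```bash
python3 -c "
from h import *
s=save('scene','pics/scene8.png');t=save('top','pics/top8.png')
print(readout.observe())
cv2.imwrite('pics/crop9.png',np.hstack([cv2.resize(t[150:330,120:500,::-1],(400,190)),cv2.resize(s[160:220,135:262,::-1],(400,190),interpolation=cv2.INTER_CUBIC)]))"
```

```text
{'time': 23.3, 'joint_positions': array([-5.28923328e-01, -3.79300627e-01,  1.91431555e+00,  7.20984880e-04,
        1.60560033e+00,  1.03941272e+00]), 'qd': array([-0.05683844,  0.04212809, -0.03343994, -0.0203851 , -0.0236293 ,
       -0.07363818]), 'effort': array([  3.08539107, -33.36246014, -60.46034575,   0.34580695,
         0.37531033,   1.4116998 ]), 'tool_pos': array([ 0.4039863 , -0.2063301 ,  0.20311208]), 'tool_rot': array([-3.14146677e+00, -1.20774356e-03,  2.48564276e-03]), 'wrist_force': array([-0.40736327, -0.35161582,  0.07252733]), 'wrist_torque': array([-0.01071527, -0.03518932, -0.00957394]), 'grasp_force': 0.0, 'opening': 0.0897285302726415}
```

View pics/crop9.png

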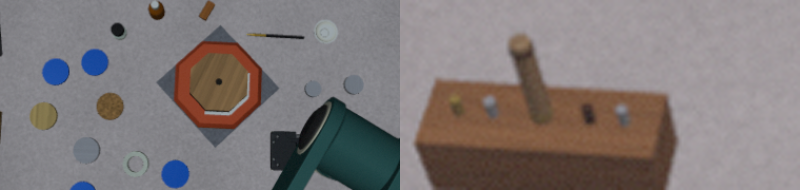

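The tool stands upright and fully down in its hole, and everything on the bench is still in place. Next is the cork.

>>> servo_tool(
  increments=[
    [[10,-42,0],[0,0,0],1],
    [[10,-46,0],[0,0,0],1],
    [[10,-46,0],[0,0,0],1],
    [[10,-46,0],[0,0,0],1],
    [[10,-46,0],[0,0,0],1],
  ],
  newtons=10,
)

```text
time: 23.8
tool_pos: [0.4542, 0.0182, 0.2029]
tool_rot: [3.141, -0.001, -0.001]
wrist_force: [1.1, -0.4, 0.9]
opening: 0.0929
grasp_force: 0.0
```

>>> servo_tool(
  increments=[
    [[10,-46,0],[0,0,0],1],
    [[10,-46,0],[0,0,0],1],
    [[10,-46,0],[0,0,0],1],
    [[10,-46,0],[0,0,0],1],
    [[13,-45,0],[0,0,0],1],
  ],
)

```text
time: 24.3
tool_pos: [0.5074, 0.2476, 0.2027]
tool_rot: [3.142, -0.0, 0.0]
wrist_force: [0.5, -1.7, -0.0]
opening: 0.0931
grasp_force: 0.0
```

>>> servo_tool(
  increments=[
    [[0,0,45],[0,0,0],1],
    [[0,0,45],[0,0,0],1],
    [[0,0,45],[0,0,0],1],
    [[0,0,30],[0,0,0],1],
    [[0,0,10],[0,0,0],1],
  ],
)

```text
time: 24.8
tool_pos: [0.5059, 0.2447, 0.0241]
tool_rot: [3.14, 0.004, -0.0]
wrist_force: [0.3, -0.2, 0.6]
opening: 0.0934
grasp_force: 0.0
```

>>> servo_tool(
  increments=[
    [[0,0,0],[0,0,0],1],
    [[0,0,0],[0,0,0],1],
    [[0,0,0],[0,0,0],1],
  ],
)

```text
time: 25.1
tool_pos: [0.5081, 0.246, 0.0297]
tool_rot: [-3.14, -0.003, -0.0]
wrist_force: [0.4, -0.3, -0.6]
opening: 0.0924
grasp_force: 0.0
```

```bash
python3 -c "
from h import *
avg(6)
s=save('scene','pics/scene9.png')
cv2.imwrite('pics/crop10.png',cv2.resize(s[190:280,375:495,::-1],(800,600),interpolation=cv2.INTER_CUBIC))"
```

```text
[ 5.0755e+02  2.4588e+02  2.8780e+01 -1.1000e-01  2.0000e-01 -1.3000e-01] +- [0.27 0.08 0.49 0.74 0.37 0.41] 25.4
```

View pics/crop10.png

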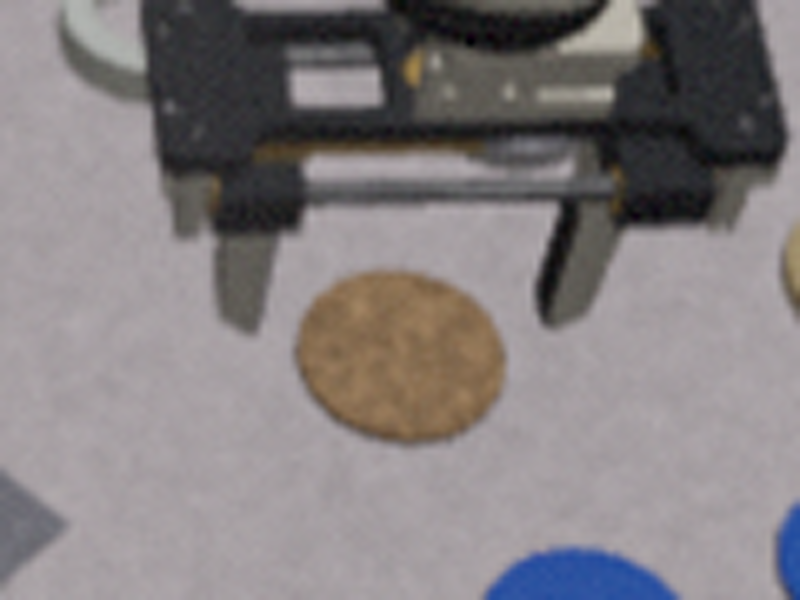

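The cork centre is at crop (401,355). Allowing for the descent, the fingers need to move +3 mm in y. Then I go down and grip.

>>> servo_tool(
  increments=[
    [[0,-3,10],[0,0,0],1],
    [[0,0,8],[0,0,0],1],
    [[0,0,6],[0,0,0],1],
    [[0,0,2],[0,0,0],1],
    [[0,0,0],[0,0,0],1],
  ],
)

```text
time: 25.95
tool_pos: [0.5068, 0.2486, 0.0011]
tool_rot: [3.141, 0.001, -0.0]
wrist_force: [1.0, -0.5, -0.3]
opening: 0.0929
grasp_force: 0.0
```

```bash
python3 -c "
from h import *
avg(4)"
```

```text
[ 5.0715e+02  2.4872e+02  1.8100e+00  2.5000e-01 -2.5000e-01 -1.3000e-01] +- [0.07 0.03 0.16 0.29 0.42 0.43] 26.15
```

>>> servo_tool(
  increments=[
    [[0,0,0],[0,0,0],0.7],
    [[0,0,0],[0,0,0],0.7],
    [[0,0,0],[0,0,0],0.7],
    [[0,0,0],[0,0,0],0.7],
    [[0,0,0],[0,0,0],0.7],
  ],
  newtons=10,
)

```text
time: 26.65
tool_pos: [0.5071, 0.2487, 0.0017]
tool_rot: [-3.142, -0.0, -0.0]
wrist_force: [-0.8, -0.5, 0.8]
opening: 0.0698
grasp_force: 10.0
```

>>> servo_tool(
  increments=[
    [[0,0,-5],[0,0,0],0.7],
    [[0,0,-20],[0,0,0],0.7],
    [[0,0,-35],[0,0,0],0.7],
    [[0,0,-40],[0,0,0],0.7],
    [[0,0,-20],[0,0,0],0.7],
  ],
)

```text
time: 27.15
tool_pos: [0.5078, 0.249, 0.1256]
tool_rot: [-3.14, -0.003, -0.0]
wrist_force: [1.1, -0.4, 0.4]
opening: 0.0694
grasp_force: 10.0
```

>>> servo_tool(
  increments=[
    [[8,38,0],[0,0,0],0.7],
    [[8,40,0],[0,0,0],0.7],
    [[9,40,0],[0,0,0],0.7],
    [[9,40,0],[0,0,0],0.7],
    [[9,40,0],[0,0,0],0.7],
  ],
)

```text
time: 27.65
tool_pos: [0.5501, 0.0491, 0.1222]
tool_rot: [-3.142, -0.001, -0.0]
wrist_force: [0.7, -0.5, 0.4]
opening: 0.0692
grasp_force: 10.0
```

>>> servo_tool(
  increments=[
    [[9,40,0],[0,0,0],0.7],
    [[6,36,10],[0,0,0],0.7],
    [[0,0,20],[0,0,0],0.7],
    [[0,0,0],[0,0,0],0.7],
    [[0,0,0],[0,0,0],0.7],
  ],
)

```text
time: 28.15
tool_pos: [0.5648, -0.025, 0.092]
tool_rot: [-3.141, 0.0, -0.0]
wrist_force: [-0.2, 0.3, 0.5]
opening: 0.0695
grasp_force: 10.0
```

```bash
python3 -c "
from h import *
avg(4);print(readout.observe()['opening'])"
```

```text
[ 5.653e+02 -2.472e+01  9.274e+01  3.000e-01 -4.100e-01 -1.100e-01] +- [0.08 0.05 0.1  0.32 0.59 0.31] 28.35
0.06939833093952687
```

>>> servo_tool(
  increments=[
    [[0,0.8,10],[0,0,0],0.7],
    [[0,0,8],[0,0,0],0.7],
    [[0,0,5],[0,0,0],0.7],
    [[0,0,2],[0,0,0],0.7],
    [[0,0,0.5],[0,0,0],0.7],
  ],
)

```text
time: 28.85
tool_pos: [0.5649, -0.0261, 0.066]
tool_rot: [-3.141, 0.001, -0.0]
wrist_force: [-2.5, -0.3, 3.9]
opening: 0.0692
grasp_force: 10.0
```

>>> servo_tool(
  increments=[
    [[0,0,0],[0,0,0],0.7],
    [[0,0,0],[0,0,0],0.7],
    [[0,0,0],[0,0,0],1],
    [[0,0,0],[0,0,0],1],
    [[0,0,0],[0,0,0],1],
  ],
)

```text
time: 29.35
tool_pos: [0.565, -0.0262, 0.0662]
tool_rot: [3.142, 0.0, -0.0]
wrist_force: [-0.2, 0.1, -0.3]
opening: 0.0888
grasp_force: 0.0
```

>>> servo_tool(
  increments=[
    [[0,0,-10],[0,0,0],1],
    [[0,0,-30],[0,0,0],1],
    [[0,-20,-45],[0,0,0],1],
    [[-5,-40,-30],[0,0,0],1],
    [[-9,-45,0],[0,0,0],1],
  ],
)

```text
time: 29.85
tool_pos: [0.5525, 0.0793, 0.1869]
tool_rot: [-3.141, -0.007, -0.002]
wrist_force: [1.6, 0.4, 0.1]
opening: 0.093
grasp_force: 0.0
```

>>> servo_tool(
  increments=[
    [[-9,-45,0],[0,0,0],1],
    [[-9,-45,0],[0,0,0],1],
    [[-9,-45,0],[0,0,0],1],
    [[-9,-45,0],[0,0,0],1],
    [[-9,-45,0],[0,0,0],1],
  ],
)

```text
time: 30.35
tool_pos: [0.5054, 0.3055, 0.1821]
tool_rot: [-3.141, -0.001, -0.0]
wrist_force: [1.1, 0.1, -0.1]
opening: 0.093
grasp_force: 0.0
```

>>> servo_tool(
  increments=[
    [[-9,-45,0],[0,0,0],1],
    [[-9,-45,0],[0,0,0],1],
    [[-7,-20,0],[0,0,0],1],
    [[0,0,0],[0,0,0],1],
    [[0,0,0],[0,0,0],1],
  ],
)

```text
time: 30.85
tool_pos: [0.4811, 0.4136, 0.1814]
tool_rot: [3.141, -0.0, 0.001]
wrist_force: [0.3, -0.2, 0.0]
opening: 0.093
grasp_force: 0.0
```

```bash
cat >> h.py <<'E'
def discs(cams=("top","scene")):
    out={}
    for nm in cams:
        im=viewer.grab_frame(nm);b=cv2.resize(im[:,:,::-1],None,fx=4,fy=4,interpolation=cv2.INTER_CUBIC)
        cv2.imwrite(f"pics/last_{nm}.png",im[:,:,::-1]);out[nm]=b
    return out
def blob(b,nm,P,z,half=24):
    """ellipse of the blob of the colour found at P, centre put on plane z"""
    u,v=np.round(proj(nm,P)).astype(int);r=half
    lab=cv2.cvtColor(b[4*(v-r):4*(v+r),4*(u-r):4*(u+r)],cv2.COLOR_BGR2LAB).astype(float)
    e=np.concatenate([lab[:6].reshape(-1,3),lab[-6:].reshape(-1,3)]);bg=np.median(e,axis=0);c=np.median(lab[4*r-12:4*r+12,4*r-12:4*r+12].reshape(-1,3),axis=0)
    m=(np.linalg.norm(lab-c,axis=2)<np.linalg.norm(lab-bg,axis=2)).astype(np.uint8)
    m=cv2.morphologyEx(m,cv2.MORPH_OPEN,np.ones((13,13)))
    k=max(cv2.findContours(m,cv2.RETR_EXTERNAL,cv2.CHAIN_APPROX_NONE)[0],key=cv2.contourArea);el=cv2.fitEllipse(k)
    uv=(np.array(el[0])+.5)/4-.5+[u-r,v-r];return onz(nm,uv,z)*1e3,np.array(el[1])/4
E
python3 - <<'E'
from h import *
avg(3);d=discs()
for n,P,z in(("ply",(.4788,.4177,.01),.005),("a",(.3955,.3023,.014),.007),("d",(.5596,-.2696,.014),.007),("c",(.5724,-.3757,.014),.007)):
    for nm in("top","scene"):
        try: print(n,nm,*[np.round(q,1) for q in blob(d[nm],nm,P,z)])
        except Exception as e: print(n,nm,e)
t=cv2.imread("pics/last_top.png");s=cv2.imread("pics/last_scene.png")
cv2.imwrite("pics/crop11.png",np.hstack([cv2.resize(t[178:278,278:378],(400,400),interpolation=cv2.INTER_CUBIC),cv2.resize(s[200:320,250:370],(400,400),interpolation=cv2.INTER_CUBIC)]))
E
```

```text
[ 4.8149e+02  4.1282e+02  1.8143e+02 -1.7000e-01 -3.0000e-02  1.0000e-02] +- [0.11 0.17 0.01 0.72 0.46 0.33] 31.0
ply top [487.2 453.8   5. ] [27.2 54.8]
ply scene [481.7 415.6   5. ] [26.3 33. ]
a top [394.  304.6   7. ] [25.2 26.2]
a scene [398.8 301.5   7. ] [25.1 29.4]
d top [ 558.9 -267.3    7. ] [15.6 16.7]
d scene [ 561.6 -270.8    7. ] [19.6 21.1]
c top [ 571.8 -372.8    7. ] [18.8 19.4]
c scene [ 574.5 -377.2    7. ] [22.5 25.4]
```

View pics/crop11.png

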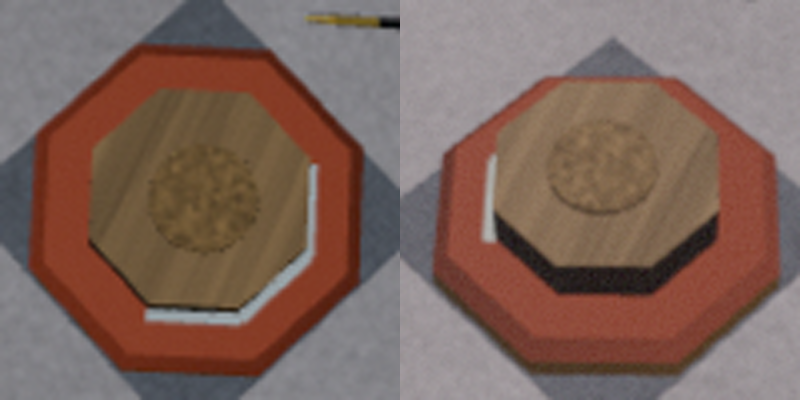

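The cork lies about 2.6 mm to the −y side of the dowel mark. That is inside tolerance and shows the true drum y is about −23.7 mm, so I use that from here on. Next is the plywood.

>>> servo_tool(
  increments=[
    [[-2.7,-6.7,40],[0,0,0],1],
    [[0,0,45],[0,0,0],1],
    [[0,0,45],[0,0,0],1],
    [[0,0,20],[0,0,0],1],
    [[0,0,0],[0,0,0],1],
  ],
  newtons=15,
)

```text
time: 31.6
tool_pos: [0.4773, 0.4187, 0.0277]
tool_rot: [3.138, 0.004, -0.001]
wrist_force: [-0.5, 0.5, 0.5]
opening: 0.0933
grasp_force: 0.0
```

>>> servo_tool(
  increments=[
    [[0,0,0],[0,0,0],1],
    [[0,0,0],[0,0,0],1],
    [[0,0,0],[0,0,0],1],
  ],
)

```text
time: 31.9
tool_pos: [0.4792, 0.4208, 0.0329]
tool_rot: [-3.14, -0.002, -0.0]
wrist_force: [1.0, -0.7, -0.4]
opening: 0.0928
grasp_force: 0.0
```

```bash
python3 -c "
from h import *
avg(6)
s=save('scene','pics/scene12.png')
cv2.imwrite('pics/crop12.png',cv2.resize(s[175:265,448:568,::-1],(800,600),interpolation=cv2.INTER_CUBIC))"
```

```text
[ 4.7867e+02  4.2060e+02  3.1850e+01 -9.0000e-02  1.9000e-01 -5.0000e-02] +- [0.18 0.1  0.44 0.25 0.7  0.23] 32.2
```

View pics/crop12.png

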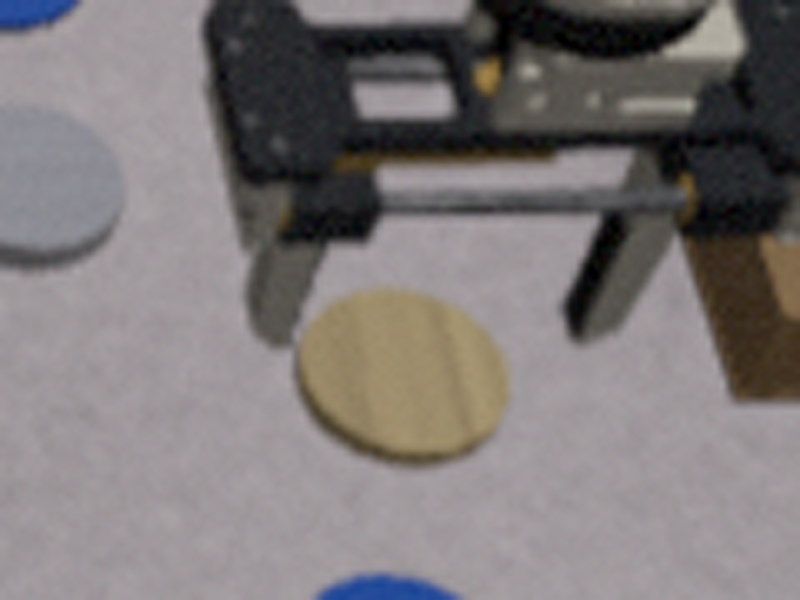

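The plywood centre is at crop (405,376) and the fingers will come down centred on it. That was my last picture, so from here I measure by numbers only.

>>> servo_tool(
  increments=[
    [[0,0,12],[0,0,0],1],
    [[0,0,10],[0,0,0],1],
    [[0,0,5],[0,0,0],1],
    [[0,0,2],[0,0,0],1],
    [[0,0,0],[0,0,0],1],
  ],
)

```text
time: 32.75
tool_pos: [0.4783, 0.4203, 0.0015]
tool_rot: [3.141, 0.001, -0.0]
wrist_force: [0.5, 0.9, -0.1]
opening: 0.0929
grasp_force: 0.0
```

>>> servo_tool(
  increments=[
    [[0,0,0],[0,0,0],0.7],
    [[0,0,0],[0,0,0],0.7],
    [[0,0,0],[0,0,0],0.7],
    [[0,0,0],[0,0,0],0.7],
    [[0,0,0],[0,0,0],0.7],
  ],
  newtons=15,
)

```text
time: 33.25
tool_pos: [0.4785, 0.4205, 0.0023]
tool_rot: [-3.141, -0.0, -0.0]
wrist_force: [-0.3, 0.2, 2.4]
opening: 0.0695
grasp_force: 15.0
```

```bash
python3 -c "
from h import *
avg(4);print(readout.observe()['opening'])"
```

```text
[ 4.7851e+02  4.2048e+02  2.2800e+00 -2.2000e-01 -3.8000e-01  3.0500e+00] +- [0.01 0.01 0.02 0.24 0.38 0.27] 33.45
0.06971401332650744
```

>>> servo_tool(
  increments=[
    [[0,0,-5],[0,0,0],0.7],
    [[0,0,-25],[0,0,0],0.7],
    [[0,0,-40],[0,0,0],0.7],
    [[0,0,-40],[0,0,0],0.7],
    [[0,0,-15],[0,0,0],0.7],
  ],
)

```text
time: 33.95
tool_pos: [0.4793, 0.4212, 0.1317]
tool_rot: [-3.138, -0.004, -0.0]
wrist_force: [-0.1, 0.6, -0.2]
opening: 0.0696
grasp_force: 15.0
```

>>> servo_tool(
  increments=[
    [[8,40,0],[0,0,0],0.7],
    [[9,45,0],[0,0,0],0.7],
    [[9,45,0],[0,0,0],0.7],
    [[9,45,0],[0,0,0],0.7],
    [[9,45,0],[0,0,0],0.7],
  ],
)

```text
time: 34.45
tool_pos: [0.5221, 0.1986, 0.1267]
tool_rot: [3.141, 0.0, 0.0]
wrist_force: [-0.4, -0.2, -0.5]
opening: 0.0694
grasp_force: 15.0
```

>>> servo_tool(
  increments=[
    [[9,45,0],[0,0,0],0.7],
    [[9,45,0],[0,0,0],0.7],
    [[9,45,0],[0,0,0],0.7],
    [[9,45,0],[0,0,0],0.7],
    [[6.7,44.4,0],[0,0,0],0.7],
  ],
)

```text
time: 34.95
tool_pos: [0.5649, -0.026, 0.1267]
tool_rot: [-3.142, 0.0, -0.0]
wrist_force: [0.5, 0.5, -0.5]
opening: 0.0696
grasp_force: 15.0
```

>>> servo_tool(
  increments=[
    [[0,0,15],[0,0,0],0.7],
    [[0,0,15],[0,0,0],0.7],
    [[0,0,0],[0,0,0],0.7],
    [[0,0,0],[0,0,0],0.7],
  ],
)

```text
time: 35.35
tool_pos: [0.5646, -0.0229, 0.0965]
tool_rot: [-3.141, 0.001, 0.001]
wrist_force: [0.9, -0.3, -0.1]
opening: 0.0697
grasp_force: 15.0
```

```bash
python3 -c "
from h import *
avg(4);print(readout.observe()['opening'])"
```

```text
[ 5.6516e+02 -2.3110e+01  9.7470e+01 -2.7000e-01  3.0000e-02 -4.3000e-01] +- [0.11 0.16 0.19 0.55 0.28 0.46] 35.55
0.06919896852102154
```

>>> servo_tool(
  increments=[
    [[0,0,10],[0,0,0],0.7],
    [[0,0,7],[0,0,0],0.7],
    [[0,0,4],[0,0,0],0.7],
    [[0,0,2.5],[0,0,0],0.7],
    [[0,0,0],[0,0,0],0.7],
  ],
)

```text
time: 36.05
tool_pos: [0.565, -0.024, 0.0733]
tool_rot: [-3.142, 0.0, -0.0]
wrist_force: [-0.2, -0.7, -1.0]
opening: 0.0693
grasp_force: 15.0
```

```bash
python3 -c "
from h import *
avg(3)"
```

```text
[ 5.6505e+02 -2.4060e+01  7.3460e+01 -6.0000e-02 -2.1000e-01 -2.2000e-01] +- [0.01 0.01 0.04 0.27 0.12 0.4 ] 36.2
```

>>> servo_tool(
  increments=[
    [[0,0,0],[0,0,0],1],
    [[0,0,0],[0,0,0],1],
    [[0,0,0],[0,0,0],1],
    [[0,0,0],[0,0,0],1],
    [[0,0,-10],[0,0,0],1],
  ],
)

```text
time: 36.7
tool_pos: [0.5644, -0.024, 0.0827]
tool_rot: [-3.141, 0.002, -0.0]
wrist_force: [-0.1, 0.6, 0.2]
opening: 0.093
grasp_force: 0.0
```

>>> servo_tool(
  increments=[
    [[0,0,-30],[0,0,0],1],
    [[0,0,-40],[0,0,0],1],
    [[-20,-40,0],[0,0,0],1],
    [[-20,-40,0],[0,0,0],1],
    [[-20,-40,0],[0,0,0],1],
  ],
)

```text
time: 37.2
tool_pos: [0.5043, 0.097, 0.1546]
tool_rot: [-3.141, -0.001, -0.001]
wrist_force: [-1.0, 0.1, -0.7]
opening: 0.0929
grasp_force: 0.0
```

>>> servo_tool(
  increments=[
    [[-20,-40,0],[0,0,0],1],
    [[-20,-40,0],[0,0,0],1],
    [[-20,-40,0],[0,0,0],1],
    [[0,0,0],[0,0,0],1],
  ],
)

```text
time: 37.6
tool_pos: [0.4431, 0.2196, 0.1546]
tool_rot: [-3.14, -0.001, 0.004]
wrist_force: [0.8, -0.9, 0.5]
opening: 0.0931
grasp_force: 0.0
```

```bash
python3 - <<'E'
from h import *
avg(3);d=discs()
for n,P,z in(("stack",(.5653,-.0238,.081),.076),("a",(.3955,.3023,.014),.007),("d",(.5596,-.2696,.014),.007),("c",(.5724,-.3757,.014),.007)):
    for nm in("top","scene"):
        try: print(n,nm,*[np.round(q,1) for q in blob(d[nm],nm,P,z,22 if n=="stack" else 24)])
        except Exception as e: print(n,nm,e)
E
```

```text
[ 4.4472e+02  2.1681e+02  1.5428e+02  1.7000e-01 -2.8000e-01  7.0000e-01] +- [0.45 0.81 0.16 0.22 0.24 0.44] 37.75
stack top [565.6 -22.8  76. ] [26.1 27. ]
stack scene [562.7 -26.8  76. ] [27.4 33. ]
a top [394.9 321.6   7. ] [27.4 51.5]
a scene [398.3 301.1   7. ] [25.1 29.8]
d top [ 559.3 -267.4    7. ] [15.5 16.7]
d scene [ 561.5 -270.7    7. ] [19.6 21.2]
c top [ 571.8 -372.8    7. ] [18.8 19.4]
c scene [ 574.4 -377.2    7. ] [22.5 25.6]
```

>>> servo_tool(
  increments=[
    [[-25,-43,0],[0,0,0],1],
    [[-24,-44,20],[0,0,0],1],
    [[0,0,45],[0,0,0],1],
    [[0,0,45],[0,0,0],1],
    [[0,0,14],[0,0,0],1],
  ],
  newtons=35,
)

```text
time: 38.35
tool_pos: [0.3965, 0.298, 0.0269]
tool_rot: [3.138, 0.005, -0.001]
wrist_force: [-0.2, 0.3, -0.1]
opening: 0.0931
grasp_force: 0.0
```

>>> servo_tool(
  increments=[
    [[0,0,0],[0,0,0],1],
    [[0,0,0],[0,0,0],1],
    [[0,0,0],[0,0,0],1],
    [[0,0,0],[0,0,0],1],
  ],
)

```text
time: 38.75
tool_pos: [0.3988, 0.3001, 0.0328]
tool_rot: [-3.14, -0.002, -0.001]
wrist_force: [-0.3, 0.3, -0.3]
opening: 0.0931
grasp_force: 0.0
```

```bash
python3 -c "
from h import *
avg(4)"
```

```text
[ 3.9828e+02  2.9997e+02  3.1940e+01  4.0000e-02 -1.0000e-02  3.4000e-01] +- [0.19 0.06 0.33 0.55 0.15 0.45] 38.95
```

>>> servo_tool(
  increments=[
    [[-2.3,-4,0],[0,0,0],1],
    [[0,0,12],[0,0,0],1],
    [[0,0,10],[0,0,0],1],
    [[0,0,5],[0,0,0],1],
    [[0,0,0],[0,0,0],1],
  ],
)

```text
time: 39.45
tool_pos: [0.395, 0.3034, 0.0026]
tool_rot: [3.14, 0.002, -0.0]
wrist_force: [1.3, -0.3, -0.0]
opening: 0.093
grasp_force: 0.0
```

```bash
python3 -c "
from h import *
avg(4)"
```

```text
[ 3.9555e+02  3.0375e+02  3.8800e+00  2.0000e-02 -3.4000e-01 -3.4000e-01] +- [0.18 0.11 0.36 0.32 0.16 0.92] 39.65
```

>>> servo_tool(
  increments=[
    [[0,0,0],[0,0,0],0.6],
    [[0,0,0],[0,0,0],0.6],
    [[0,0,0],[0,0,0],0.6],
    [[0,0,0],[0,0,0],0.6],
    [[0,0,0],[0,0,0],0.6],
  ],
  newtons=35,
)

```text
time: 40.15
tool_pos: [0.3956, 0.3038, 0.0041]
tool_rot: [-3.141, -0.0, -0.0]
wrist_force: [0.0, -0.1, 0.3]
opening: 0.0648
grasp_force: 35.0
```

```bash
python3 -c "
from h import *
avg(4);print(readout.observe()['opening'])"
```

```text
[ 3.9560e+02  3.0385e+02  4.0900e+00 -6.5000e-01  2.1000e-01  1.5400e+00] +- [0.01 0.01 0.01 0.45 0.18 0.36] 40.35
0.0651902754998735
```

>>> servo_tool(
  increments=[
    [[0,0,-5],[0,0,0],0.6],
    [[0,0,-25],[0,0,0],0.6],
    [[0,0,-40],[0,0,0],0.6],
    [[0,0,-40],[0,0,0],0.6],
    [[0,0,-20],[0,0,0],0.6],
  ],
)

```text
time: 40.85
tool_pos: [0.3961, 0.3041, 0.1376]
tool_rot: [-3.14, -0.003, -0.0]
wrist_force: [0.4, 0.4, -3.8]
opening: 0.0656
grasp_force: 35.0
```

>>> servo_tool(
  increments=[
    [[19,37,0],[0,0,0],0.6],
    [[21,41,0],[0,0,0],0.6],
    [[21,41,0],[0,0,0],0.6],
    [[21,41,0],[0,0,0],0.6],
    [[21,41,0],[0,0,0],0.6],
  ],
)

```text
time: 41.35
tool_pos: [0.4988, 0.1009, 0.1341]
tool_rot: [3.142, 0.0, -0.0]
wrist_force: [1.0, 0.3, -3.3]
opening: 0.0655
grasp_force: 35.0
```

>>> servo_tool(
  increments=[
    [[21,41,0],[0,0,0],0.6],
    [[21,41,0],[0,0,0],0.6],
    [[16.5,33,0],[0,0,0],0.6],
    [[8,11.8,0],[0,0,0],0.6],
    [[0,0,0],[0,0,0],0.6],
  ],
)

```text
time: 41.85
tool_pos: [0.5653, -0.0254, 0.1336]
tool_rot: [3.142, 0.001, -0.002]
wrist_force: [-0.3, 0.2, -3.4]
opening: 0.0648
grasp_force: 35.0
```

>>> servo_tool(
  increments=[
    [[0,0,15],[0,0,0],0.6],
    [[0,0,10],[0,0,0],0.6],
    [[0,0,0],[0,0,0],0.6],
    [[0,0,0],[0,0,0],0.6],
    [[0,0,0],[0,0,0],0.6],
  ],
)

```text
time: 42.35
tool_pos: [0.565, -0.0236, 0.1094]
tool_rot: [3.142, -0.001, 0.0]
wrist_force: [-0.1, -0.5, -4.1]
opening: 0.0651
grasp_force: 35.0
```

```bash
python3 -c "
from h import *
avg(5);print(readout.observe()['opening'])"
```

```text
[ 5.6511e+02 -2.3890e+01  1.0940e+02 -4.0000e-02 -5.3000e-01 -3.4300e+00] +- [0.02 0.11 0.09 0.27 0.56 0.35] 42.6
0.06530687822334982
```

>>> servo_tool(
  increments=[
    [[0,0,10],[0,0,0],0.6],
    [[0,0,7],[0,0,0],0.6],
    [[0,0,4],[0,0,0],0.6],
    [[0,0,2.5],[0,0,0],0.6],
    [[0,0,0],[0,0,0],0.6],
  ],
)

```text
time: 43.1
tool_pos: [0.5649, -0.0241, 0.0853]
tool_rot: [-3.142, 0.0, -0.0]
wrist_force: [-0.0, 0.1, -2.8]
opening: 0.0652
grasp_force: 35.0
```

```bash
python3 -c "
from h import *
avg(3)"
```

```text
[ 5.6504e+02 -2.4070e+01  8.5440e+01 -1.0000e-01 -2.0000e-02 -3.1000e+00] +- [0.01 0.   0.03 0.09 0.44 0.63] 43.25
```

>>> servo_tool(
  increments=[
    [[0,0,0.3],[0,0,0],0.8],
    [[0,0,0],[0,0,0],1],
    [[0,0,0],[0,0,0],1],
    [[0,0,0],[0,0,0],1],
    [[0,0,-10],[0,0,0],1],
  ],
)

```text
time: 43.75
tool_pos: [0.5644, -0.024, 0.0944]
tool_rot: [-3.141, 0.002, -0.0]
wrist_force: [-0.5, 0.7, -0.3]
opening: 0.0926
grasp_force: 0.0
```

>>> servo_tool(
  increments=[
    [[0,0,-30],[0,0,0],1],
    [[0,0,-30],[0,0,0],1],
    [[0,45,0],[0,0,0],1],
    [[0,45,0],[0,0,0],0.9],
    [[1,45,0],[0,0,0],0.8],
  ],
)

```text
time: 44.25
tool_pos: [0.5659, -0.1605, 0.1565]
tool_rot: [3.141, -0.001, 0.001]
wrist_force: [1.0, 1.5, 0.5]
opening: 0.0815
grasp_force: 0.0
```

>>> servo_tool(
  increments=[
    [[1,45,0],[0,0,0],0.8],
    [[2,45,0],[0,0,0],0.8],
    [[2,45,0],[0,0,0],0.8],
    [[1,45,0],[0,0,0],0.8],
    [[0,0,0],[0,0,0],0.8],
  ],
)

```text
time: 44.75
tool_pos: [0.5713, -0.3435, 0.1554]
tool_rot: [3.141, 0.0, -0.004]
wrist_force: [0.3, 0.5, -0.6]
opening: 0.0741
grasp_force: 0.0
```

```bash
python3 - <<'E'
from h import *
avg(3);d=discs()
for n,P,z in(("stack",(.5653,-.0238,.095),.09),("d",(.5596,-.2696,.014),.007),("c",(.5724,-.3757,.014),.007)):
    for nm in("top","scene"):
        try: print(n,nm,*[np.round(q,1) for q in blob(d[nm],nm,P,z,22 if n=="stack" else 24)])
        except Exception as e: print(n,nm,e)
E
```

```text
[ 5.7170e+02 -3.3995e+02  1.5543e+02 -2.3000e-01  7.9000e-01 -3.7000e-01] +- [0.15 0.99 0.06 0.4  0.32 0.22] 44.9
stack top [564.9 -23.1  90. ] [25.7 26.5]
stack scene [561.7 -26.7  90. ] [25.8 31.8]
d top [ 559.2 -267.4    7. ] [15.4 16.7]
d scene [ 561.4 -270.9    7. ] [19.6 21.4]
c top [ 586.3 -379.8    7. ] [13.4 66. ]
c scene [ 574.4 -377.2    7. ] [22.6 25.5]
```

>>> servo_tool(
  increments=[
    [[0.7,34.5,20],[0,0,0],0.8],
    [[0,0,45],[0,0,0],0.8],
    [[0,0,45],[0,0,0],0.8],
    [[0,0,14],[0,0,0],0.8],
    [[0,0,0],[0,0,0],0.8],
  ],
)

```text
time: 45.5
tool_pos: [0.5721, -0.3722, 0.0298]
tool_rot: [-3.14, 0.002, 0.001]
wrist_force: [-0.3, -0.2, 0.3]
opening: 0.0745
grasp_force: 0.0
```

>>> servo_tool(
  increments=[
    [[0,0,0],[0,0,0],0.8],
    [[0,0,0],[0,0,0],0.8],
    [[0,0,0],[0,0,0],0.8],
    [[0,0,0],[0,0,0],0.8],
  ],
)

```text
time: 45.9
tool_pos: [0.573, -0.3738, 0.0325]
tool_rot: [3.141, -0.001, -0.0]
wrist_force: [-1.0, 0.8, 0.5]
opening: 0.0744
grasp_force: 0.0
```

```bash
python3 - <<'E'
from h import *
avg(4);d=discs()
for n,P,z in(("d",(.5596,-.2696,.014),.007),("c",(.5724,-.3757,.014),.007)):
    for nm in("top","scene"):
        try: print(n,nm,*[np.round(q,1) for q in blob(d[nm],nm,P,z)])
        except Exception as e: print(n,nm,e)
E
```

```text
[ 5.7274e+02 -3.7366e+02  3.1710e+01  3.9000e-01  1.9000e-01 -2.8000e-01] +- [0.09 0.06 0.27 0.7  0.17 0.6 ] 46.1
d top [ 559.2 -267.6    7. ] [15.4 16.8]
d scene [ 561.5 -270.8    7. ] [19.5 21.3]
c top [ 586.5 -367.2    7. ] [29.1 54.4]
c scene [ 528.9 -378.7    7. ] [23.9 49.3]
```

Next I descend on the 50 mm weight, grip it and lift.

>>> servo_tool(
  increments=[
    [[0,0,12],[0,0,0],0.8],
    [[0,0,10],[0,0,0],0.8],
    [[0,0,5],[0,0,0],0.8],
    [[0,0,0.5],[0,0,0],0.8],
    [[0,0,0],[0,0,0],0.8],
  ],
)

```text
time: 46.7
tool_pos: [0.5725, -0.3735, 0.0034]
tool_rot: [-3.141, 0.0, -0.0]
wrist_force: [-0.0, 0.6, -0.6]
opening: 0.0741
grasp_force: 0.0
```

>>> servo_tool(
  increments=[
    [[0,0,0],[0,0,0],0.45],
    [[0,0,0],[0,0,0],0.45],
    [[0,0,0],[0,0,0],0.45],
    [[0,0,0],[0,0,0],0.45],
    [[0,0,0],[0,0,0],0.45],
  ],
  newtons=35,
)

```text
time: 47.2
tool_pos: [0.5727, -0.3736, 0.0039]
tool_rot: [3.141, -0.0, -0.0]
wrist_force: [0.0, 0.7, 1.2]
opening: 0.049
grasp_force: 35.0
```

```bash
python3 -c "
from h import *
avg(4);print(readout.observe()['opening'])"
```

```text
[ 5.7270e+02 -3.7365e+02  3.9300e+00 -2.4000e-01 -3.5000e-01  2.9100e+00] +- [0.01 0.02 0.01 0.26 0.21 0.66] 47.4
0.0487247906845546
```

>>> servo_tool(
  increments=[
    [[0,0,-5],[0,0,0],0.45],
    [[0,0,-25],[0,0,0],0.45],
    [[0,0,-40],[0,0,0],0.45],
    [[0,0,-40],[0,0,0],0.45],
    [[0,0,-30],[0,0,0],0.45],
  ],
)

```text
time: 47.9
tool_pos: [0.5728, -0.3736, 0.1465]
tool_rot: [3.141, -0.001, -0.0]
wrist_force: [0.0, 0.6, -1.4]
opening: 0.0491
grasp_force: 35.0
```

>>> servo_tool(
  increments=[
    [[-1,-40,0],[0,0,0],0.45],
    [[-1,-45,0],[0,0,0],0.45],
    [[-1,-45,0],[0,0,0],0.45],
    [[-1,-45,0],[0,0,0],0.45],
    [[-1,-45,0],[0,0,0],0.45],
  ],
)

```text
time: 48.4
tool_pos: [0.5671, -0.1518, 0.1437]
tool_rot: [-3.141, 0.0, -0.0]
wrist_force: [1.2, 0.0, -0.6]
opening: 0.0492
grasp_force: 35.0
```

>>> servo_tool(
  increments=[
    [[-1,-45,0],[0,0,0],0.45],
    [[-1,-45,0],[0,0,0],0.45],
    [[-0.4,-30,0],[0,0,0],0.45],
    [[0,-9.8,0],[0,0,0],0.45],
    [[0,0,0],[0,0,0],0.45],
  ],
)

```text
time: 48.9
tool_pos: [0.5652, -0.0228, 0.1437]
tool_rot: [3.142, 0.0, 0.002]
wrist_force: [0.4, -0.0, -1.2]
opening: 0.0492
grasp_force: 35.0
```

>>> servo_tool(
  increments=[
    [[0,0,12],[0,0,0],0.45],
    [[0,0,8],[0,0,0],0.45],
    [[0,0,0],[0,0,0],0.45],
    [[0,0,0],[0,0,0],0.45],
    [[0,0,0],[0,0,0],0.45],
  ],
)

```text
time: 49.4
tool_pos: [0.5654, -0.0242, 0.1238]
tool_rot: [3.142, -0.0, -0.001]
wrist_force: [1.4, 0.9, -1.4]
opening: 0.0488
grasp_force: 35.0
```

```bash
python3 -c "
from h import *
avg(5);print(readout.observe()['opening'])"
```

```text
[ 5.6540e+02 -2.3900e+01  1.2396e+02 -9.0000e-02  7.0000e-02 -2.2600e+00] +- [0.03 0.11 0.04 0.24 0.52 0.37] 49.65
0.04890154181337952
```

>>> servo_tool(
  increments=[
    [[0,0,10],[0,0,0],0.45],
    [[0,0,8],[0,0,0],0.45],
    [[0,0,4],[0,0,0],0.45],
    [[0,0,2.5],[0,0,0],0.45],
    [[0,0,0],[0,0,0],0.45],
  ],
)

```text
time: 50.15
tool_pos: [0.5652, -0.0237, 0.0991]
tool_rot: [-3.142, 0.0, -0.0]
wrist_force: [-0.4, 0.2, -1.4]
opening: 0.0488
grasp_force: 35.0
```

```bash
python3 -c "
from h import *
avg(3)"
```

```text
[ 5.653e+02 -2.374e+01  9.909e+01 -4.000e-02  9.000e-02 -1.790e+00] +- [0.02 0.01 0.02 0.39 0.49 0.5 ] 50.3
```

>>> servo_tool(
  increments=[
    [[0,0,0.3],[0,0,0],0.6],
    [[0,0,0],[0,0,0],0.8],
    [[0,0,0],[0,0,0],0.8],
    [[0,0,0],[0,0,0],0.8],
    [[0,0,-10],[0,0,0],0.8],
  ],
)

```text
time: 50.8
tool_pos: [0.5647, -0.0237, 0.1081]
tool_rot: [-3.141, 0.002, -0.0]
wrist_force: [-0.4, -0.0, 0.6]
opening: 0.0741
grasp_force: 0.0
```

>>> servo_tool(
  increments=[
    [[0,0,-30],[0,0,0],0.8],
    [[0,0,-30],[0,0,0],0.8],
    [[-1,40,0],[0,0,0],0.7],
    [[-1,45,0],[0,0,0],0.7],
    [[-1,45,0],[0,0,0],0.7],
  ],
)

```text
time: 51.3
tool_pos: [0.5622, -0.155, 0.1702]
tool_rot: [3.141, -0.001, 0.001]
wrist_force: [1.4, 1.0, -0.6]
opening: 0.0653
grasp_force: 0.0
```

>>> servo_tool(
  increments=[
    [[-1,40,0],[0,0,0],0.7],
    [[-1,20,0],[0,0,0],0.7],
    [[0,0,0],[0,0,0],0.7],
    [[0,0,0],[0,0,0],0.7],
    [[0,0,0],[0,0,0],0.7],
  ],
)

```text
time: 51.8
tool_pos: [0.5604, -0.2128, 0.1693]
tool_rot: [-3.141, -0.0, 0.001]
wrist_force: [-0.1, 0.3, 1.0]
opening: 0.0652
grasp_force: 0.0
```

```bash
python3 - <<'E'
from h import *
avg(3);d=discs()
for n,P,z in(("stack",(.5653,-.0238,.109),.104),("d",(.5596,-.2696,.014),.007)):
    for nm in("top","scene"):
        try: print(n,nm,*[np.round(q,1) for q in blob(d[nm],nm,P,z,22 if n=="stack" else 24)])
        except Exception as e: print(n,nm,e)
E
```

```text
[ 5.6042e+02 -2.1277e+02  1.6917e+02 -3.8000e-01  2.3000e-01  5.0000e-02] +- [0.01 0.05 0.04 0.45 0.75 0.59] 51.95
stack top [565.2 -22.4 104. ] [23.2 26.9]
stack scene [562.7 -26.3 104. ] [18.2 28. ]
d top [ 532.1 -291.8    7. ] [25.3 38.2]
d scene [ 561.4 -271.     7. ] [19.5 21.4]
```

d has not moved (the scene view reads the same). I go on to it.

>>> servo_tool(
  increments=[
    [[-0.8,35,0],[0,0,0],0.7],
    [[0,20,30],[0,0,0],0.7],
    [[0,0,45],[0,0,0],0.7],
    [[0,0,45],[0,0,0],0.7],
    [[0,0,18],[0,0,0],0.7],
  ],
)

```text
time: 52.55
tool_pos: [0.5576, -0.2677, 0.0262]
tool_rot: [-3.139, 0.005, -0.0]
wrist_force: [-1.4, 0.3, 0.6]
opening: 0.0652
grasp_force: 0.0
```

>>> servo_tool(
  increments=[
    [[0,0,0],[0,0,0],0.7],
    [[0,0,0],[0,0,0],0.7],
    [[0,0,0],[0,0,0],0.7],
    [[0,0,0],[0,0,0],0.7],
    [[0,0,0],[0,0,0],0.7],
  ],
)

```text
time: 53.05
tool_pos: [0.5599, -0.2689, 0.032]
tool_rot: [3.141, -0.001, -0.0]
wrist_force: [0.3, 0.6, 0.2]
opening: 0.0648
grasp_force: 0.0
```

```bash
python3 -c "
from h import *
avg(4)"
```

```text
[ 5.5961e+02 -2.6883e+02  3.1420e+01 -1.2000e-01 -0.0000e+00 -1.1000e-01] +- [0.09 0.03 0.23 0.45 0.19 0.42] 53.25
```

>>> servo_tool(
  increments=[
    [[0,-0.8,12],[0,0,0],0.7],
    [[0,0,10],[0,0,0],0.7],
    [[0,0,5],[0,0,0],0.7],
    [[0,0,0],[0,0,0],0.7],
    [[0,0,0],[0,0,0],0.7],
  ],
)

```text
time: 53.75
tool_pos: [0.5594, -0.2679, 0.0037]
tool_rot: [-3.141, 0.0, -0.0]
wrist_force: [-0.6, -1.1, 0.9]
opening: 0.0651
grasp_force: 0.0
```

>>> servo_tool(
  increments=[
    [[0,0,0],[0,0,0],0.38],
    [[0,0,0],[0,0,0],0.38],
    [[0,0,0],[0,0,0],0.38],
    [[0,0,0],[0,0,0],0.38],
    [[0,0,0],[0,0,0],0.38],
  ],
)

```text
time: 54.25
tool_pos: [0.5595, -0.268, 0.0041]
tool_rot: [3.141, -0.0, -0.0]
wrist_force: [0.3, -0.3, 1.8]
opening: 0.0409
grasp_force: 35.0
```

```bash
python3 -c "
from h import *
avg(4);print(readout.observe()['opening'])"
```

```text
[ 5.5952e+02 -2.6801e+02  4.1000e+00 -9.6000e-01  4.6000e-01  2.9900e+00] +- [0.01 0.01 0.01 0.5  0.42 0.75] 54.45
0.04127971387023764
```

>>> servo_tool(
  increments=[
    [[0,0,-5],[0,0,0],0.38],
    [[0,0,-30],[0,0,0],0.38],
    [[0,0,-45],[0,0,0],0.38],
    [[0,0,-45],[0,0,0],0.38],
    [[0,0,-30],[0,0,0],0.38],
  ],
)

```text
time: 54.95
tool_pos: [0.5597, -0.2681, 0.1625]
tool_rot: [3.14, -0.002, -0.0]
wrist_force: [0.5, 0.5, -1.0]
opening: 0.0414
grasp_force: 35.0
```

>>> servo_tool(
  increments=[
    [[1,-40,0],[0,0,0],0.38],
    [[1,-45,0],[0,0,0],0.38],
    [[1,-45,0],[0,0,0],0.38],
    [[1,-45,0],[0,0,0],0.38],
    [[1,-40,0],[0,0,0],0.38],
  ],
)

```text
time: 55.45
tool_pos: [0.564, -0.051, 0.159]
tool_rot: [-3.141, -0.0, -0.0]
wrist_force: [0.6, 0.2, -1.1]
opening: 0.0414
grasp_force: 35.0
```

>>> servo_tool(
  increments=[
    [[0.8,-20,0],[0,0,0],0.38],
    [[0,-9.2,10],[0,0,0],0.38],
    [[0,0,10],[0,0,0],0.38],
    [[0,0,0],[0,0,0],0.38],
    [[0,0,0],[0,0,0],0.38],
  ],
)

```text
time: 55.95
tool_pos: [0.565, -0.0248, 0.1382]
tool_rot: [3.141, 0.001, -0.001]
wrist_force: [-0.1, -0.1, -1.0]
opening: 0.0414
grasp_force: 35.0
```

```bash
python3 -c "
from h import *
avg(8);print(readout.observe()['opening'])"
```

```text
[ 5.6536e+02 -2.4360e+01  1.3905e+02  5.0000e-02  1.0000e-01 -1.0300e+00] +- [0.05 0.29 0.14 0.47 0.42 0.62] 56.35
0.040501250265365864
```

>>> servo_tool(
  increments=[
    [[0,0,10],[0,0,0],0.38],
    [[0,0,8],[0,0,0],0.38],
    [[0,0,5],[0,0,0],0.38],
    [[0,0,2.5],[0,0,0],0.38],
    [[0,0,0],[0,0,0],0.38],
  ],
)

```text
time: 56.85
tool_pos: [0.5652, -0.0237, 0.1132]
tool_rot: [-3.142, 0.0, -0.0]
wrist_force: [0.2, 0.2, -1.0]
opening: 0.041
grasp_force: 35.0
```

```bash
python3 -c "
from h import *
avg(3)"
```

```text
[ 5.6529e+02 -2.3720e+01  1.1324e+02  4.7000e-01 -5.5000e-01 -1.4000e+00] +- [0.01 0.01 0.   0.37 0.35 0.34] 57.0
```

>>> servo_tool(
  increments=[
    [[0,0,0.3],[0,0,0],0.5],
    [[0,0,0],[0,0,0],0.8],
    [[0,0,0],[0,0,0],0.8],
    [[0,0,0],[0,0,0],0.8],
    [[0,0,-10],[0,0,0],0.8],
  ],
)

```text
time: 57.5
tool_pos: [0.5647, -0.0237, 0.1222]
tool_rot: [-3.141, 0.002, -0.0]
wrist_force: [-0.7, 0.5, 0.6]
opening: 0.0725
grasp_force: 0.0
```

>>> servo_tool(
  increments=[
    [[0,0,-30],[0,0,0],0.8],
    [[0,0,-30],[0,0,0],0.8],
    [[-10,40,0],[0,0,0],0.8],
    [[-10,45,0],[0,0,0],0.8],
    [[-10,45,0],[0,0,0],0.8],
  ],
)

```text
time: 58.0
tool_pos: [0.5349, -0.1549, 0.1843]
tool_rot: [3.141, -0.001, 0.001]
wrist_force: [0.6, -0.5, -0.4]
opening: 0.0741
grasp_force: 0.0
```

>>> servo_tool(
  increments=[
    [[0,45,0],[0,0,0],0.8],
    [[0,45,0],[0,0,0],0.8],
    [[0,0,0],[0,0,0],0.8],
    [[0,0,0],[0,0,0],0.8],
    [[0,0,0],[0,0,0],0.8],
  ],
)

```text
time: 58.5
tool_pos: [0.5354, -0.243, 0.1835]
tool_rot: [-3.141, -0.0, 0.0]
wrist_force: [0.4, 0.5, 0.5]
opening: 0.0741
grasp_force: 0.0
```

```bash
python3 - <<'E'
from h import *
avg(3);d=discs()
# stack seen from both views: top disc, plus edges between greys and wood as colours along a vertical line of the scene view
for nm in("top","scene"):
    print(nm,*[np.round(q,1) for q in blob(d[nm],nm,(.5653,-.0238,.123),.118,22)])
    b=d[nm];u0,v0=np.round(proj(nm,(.5653,-.0238,.123))).astype(int)
    print("row",[tuple(map(int,b[4*v0,4*(u0+k)])) for k in range(-16,17,2)])
    print("col",[tuple(map(int,b[4*(v0+k),4*u0])) for k in range(-18,40,2)])
t0=cv2.imread("pics/top0.png").astype(int);s0=cv2.imread("pics/scene0.png").astype(int)
# any grey weights left; tool handle end unchanged?
s=cv2.imread("pics/last_scene.png").astype(int);print("rack change",np.abs(s-s0)[165:225,138:225].max(2).mean(),"bystanders",np.abs(s-s0)[280:380,150:460].max(2).mean())
E
```

```text
Traceback (most recent call last):
  File "h.py", line 25, in avg
    viewer.grab_frame(cam);o=readout.observe();L.append(np.r_[o["tool_pos"]*1e3,o["wrist_force"]])
    ~~~~~~~~~~~~~~~~~^^^^^
ValueError: 200 camera calls are used up
```

```bash
python3 -c "
from h import *
print(readout.observe()['time'],order.close_job())"
```

```text
the job is handed in; nothing more can be done
58.6 None
```

I handed the job in at 58.6 s: the seam is traced clockwise, the tool is back in its hole, and the cork, plywood and three steel weights present (66, 50 and 42 mm) are stacked on the drum; the 42 mm weight's final position has no camera check, since all 200 camera calls were used up, and rests on the arm's own readings.

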